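# Set up the drying station: stir the drying beads, hang the washed pots

### The arm

A 6-joint arm with a two-finger parallel gripper is mounted at the origin on the work surface. World frame = base frame: x ahead of the robot, y to its left, z up, the work surface at z = 0. Lengths are in mm, angles in degrees, forces in N, time in s.
With the tool pointing down it reaches from about 300 to 850 mm from the base axis. Payload 4.2 kg.
Tool frame: the origin (TCP) lies between the finger pads; the fingertips stand 22 mm ahead of it and the grasp point (between the pads) lies 3 mm ahead of it; z points along the fingers, y is the direction in which the jaws open and shut (so a half turn about z gives the same grasp; the last joint's range is limited). The gripper opens to 91 mm and grips with 3 to 60 N. Pads are 32 mm wide; open, the fingers measure 118 mm over their backs; the gripper's body (76 mm by 178 mm) begins 60 mm behind the grasp point.
Start: joints at [68.755, 18.312, 89.639, -0, 72.044, -1.146], TCP at [197.601, 539.995, 235.976] pointing down, gripper open.
Joint ranges: [-177.97, 177.97], [-48.28, 115.42], [12.27, 149.76], [-77.06, 257.06], [2.81, 150.46], [-146.56, 146.56]. Speed limits (degrees/s): [147.25, 147.25, 180, 180, 180, 180].

### API

Orientations are given as [roll, pitch, yaw] about the fixed x, y, z axes, in that order (R = Rz(yaw) Ry(pitch) Rx(roll)).
In Python, from workcell import telemetry, cams, env gives the robot as it stands.
- The arm moves only by the shell command python3 -m inch 'ROWS' [FORCE]. ROWS is JSON, a list of rows, each an object of numbers: "x", "y", "z": the shift along the tool's x, y, z in cm; "yaw": the turn about the tool's z in units of 5 degrees (1.0 is 5 degrees); "gripper": the gripper's target within -1 to 1 (fully open at 1, half-way at 0, shut at -1). A call has 1 to 12 rows; each row shifts and turns the commanded pose from where the row before left it, along the tool's axes as they then stand; what a row does not reach is not made up. A row lasts 1/12 s, in which the tool goes at most 41.7 mm and 7.16 degrees, less where a joint would pass 70% of its speed; a pose out of reach is approached as far as the arm can. A call is refused whole if a number of a shift passes 4.17 or a number of a turn 1, either way. A call with a gripper value outside its range is refused whole. The fingers move at their own pace and stop on an object; FORCE is the grip in N (left out, the last holds). Time passes only in rows, so rows that do not move let the fingers close. It gives the time, the measured TCP pose, the force and the opening at its end, in the units of the state.
- telemetry.state(): the state, without advancing time (a new reading comes with each control period).
- cams.grab_frame(name): name is "scene" or "side" or "wrist"; returns a dict with "pixels" (400x640x3 uint8, red, green, blue), "mtx" (3x3 intrinsics, pixels), "distortion" ([k1, k2, p1, p2, k3] as OpenCV has them; the pictures are not rectified), "rvec" (rotation vector, rad) and "tvec" (3), from world to camera coordinates, as OpenCV has them. Camera axes: x right, y down, z forward; pixel columns grow to the right and rows downward; lengths in mm; the calibration is good to about 2 mm. A picture is of the moment at which its call begins. There is no depth.
- env.job_done(): hands the job in, once; it reports no verdict.
The state is a dict: "time_s": time; "qpos": joint angles; "qvel": joint speeds; "effort": joint torques, N m; "ee_pos": TCP position; "ee_rot": TCP orientation; "force": force on the tool from outside, world axes, zero at the start; "torque": the same for the moment, N m; "gripper_width": finger opening in mm.
Only numpy, scipy, OpenCV 4.12 (cv2) and the standard library are available. Lean on these libraries where they do the work, as an engineer would, in place of code of your own. Each camera call takes 0.05 s, during which the arm holds its last target. There are 200 camera calls.

### The job

Set up the drying station: take the stirring rod by its red handle, stir the drying beads in the steel dish round and round, at least four full turns with the tip down near the dish floor and sweeping well out from the middle, so that every bead has been shifted, and keep all the beads in the dish. Hang the rod upright in its holder again, collar down on the tube, and put every washed pot upside down on a peg of the green stand, one to a peg, right down on the base plate. Do not drop the pots, and leave the bottles and the jar alone.

Things in the scene. Friction and masses are not known exactly. Their poses are not given: they have to be found in the camera images.
- dish: fixed round steel dish of drying beads on a thin black mat, 108 mm across outside, inner radius 50 mm, 45 mm tall; origin: middle of its underside; inner floor at z = 6 mm
- holder: fixed upright square grey tube that the stirring rod hangs in, 52 x 52 mm, 110 mm tall, with a 24 x 24 mm opening right through; origin: middle of its underside
- rod: stirring rod, 161 mm long, 70 g, hanging upright in the holder. Origin: its lower tip; z runs up the rod. Steel shaft 12 mm across with a round tip, z = 0 to 100 mm; black collar 34 mm square, z = 100 to 106 mm, whose underside rests on the top of the holder (tip then 10 mm above the table); red handle, 16 mm square with faces along the rod's x and y, z = 106 to 161 mm
- board: fixed grey drain board the pots lie on, 100 x 400 x 12 mm (x, y, z); origin: middle of its underside
- stand: fixed peg stand: green base plate 80 x 340 x 12 mm (x, y, z) with four aluminium pegs in a row along its y, 85 mm apart; origin: middle of its underside
- amber: bystander, leave alone: small loose amber bottle with black cap, 44 mm across, 85 mm tall; origin under its middle
- solvent: bystander, leave alone: loose clear bottle with blue cap, 70 mm across, 140 mm tall; origin under its middle
- jar: bystander, leave alone: loose clear jar with white cap, 56 mm across, 60 mm tall; origin under its middle
- bead0_center (a point): centre of a loose blue ball bead in the dish, 20 mm across, 10 g
- bead1_center (a point): centre of a loose blue ball bead in the dish, 20 mm across, 10 g
- bead2_center (a point): centre of a loose blue ball bead in the dish, 20 mm across, 10 g
- bead3_center (a point): centre of a loose blue ball bead in the dish, 20 mm across, 10 g
- bead4_center (a point): centre of a loose orange ball bead in the dish, 20 mm across, 10 g
- bead5_center (a point): centre of a loose orange ball bead in the dish, 20 mm across, 10 g
- bead6_center (a point): centre of a loose orange ball bead in the dish, 20 mm across, 10 g
- bead7_center (a point): centre of a loose orange ball bead in the dish, 20 mm across, 10 g
- pot0: square plastic sample pot, white walls, blue bottom, 44 x 44 mm outside, 60 mm long, walls and bottom 4 mm thick (inside 36 x 36 mm, 56 mm deep), about 45 g. Origin: its middle (30 mm from either end); its x points from the bottom out of the open mouth. It starts lying on its side on the drain board (origin 34 mm above the table), mouth roughly towards the robot. May be absent
- pot1: square plastic sample pot, white walls, blue bottom, 44 x 44 mm outside, 60 mm long, walls and bottom 4 mm thick (inside 36 x 36 mm, 56 mm deep), about 45 g. Origin: its middle (30 mm from either end); its x points from the bottom out of the open mouth. It starts lying on its side on the drain board (origin 34 mm above the table), mouth roughly towards the robot. May be absent
- pot2: square plastic sample pot, white walls, blue bottom, 44 x 44 mm outside, 60 mm long, walls and bottom 4 mm thick (inside 36 x 36 mm, 56 mm deep), about 45 g. Origin: its middle (30 mm from either end); its x points from the bottom out of the open mouth. It starts lying on its side on the drain board (origin 34 mm above the table), mouth roughly towards the robot. May be absent
- pot3: square plastic sample pot, white walls, blue bottom, 44 x 44 mm outside, 60 mm long, walls and bottom 4 mm thick (inside 36 x 36 mm, 56 mm deep), about 45 g. Origin: its middle (30 mm from either end); its x points from the bottom out of the open mouth. It starts lying on its side on the drain board (origin 34 mm above the table), mouth roughly towards the robot. May be absent
- peg0 (a point): foot of a peg of the stand, on its axis at the top of the base plate (12 mm above the table); the peg is 16 mm across and rises 48 mm above this point; a pot seated on it has its rim on the base plate (the pot's origin 30 mm above this point)
- peg1 (a point): foot of a peg of the stand, on its axis at the top of the base plate (12 mm above the table); the peg is 16 mm across and rises 48 mm above this point; a pot seated on it has its rim on the base plate (the pot's origin 30 mm above this point)
- peg2 (a point): foot of a peg of the stand, on its axis at the top of the base plate (12 mm above the table); the peg is 16 mm across and rises 48 mm above this point; a pot seated on it has its rim on the base plate (the pot's origin 30 mm above this point)
- peg3 (a point): foot of a peg of the stand, on its axis at the top of the base plate (12 mm above the table); the peg is 16 mm across and rises 48 mm above this point; a pot seated on it has its rim on the base plate (the pot's origin 30 mm above this point)
There are look-alikes about, which are no part of the job. Leave any turquoise look-alike of the pot2 alone.

How it is judged (in metres and radians):
On the way, in this order (a step that is already met when the one before it is completed fails the run):
1. rod tip low in the dish, more than 12 mm to one side of its middle (the dish's own +x) (horizontal distance between rod and dish below 0.05 m and z of rod in the frame of dish below 0.024 m and x of rod in the frame of dish above 0.012 m).
2. then swept to the other side (horizontal distance between rod and dish below 0.05 m and z of rod in the frame of dish below 0.024 m and x of rod in the frame of dish below -0.012 m).
3. then round to the first side again (all of step 1).
4. then to the other side again (all of step 2).
5. then round to the first side again (all of step 3).
6. then to the other side again, with every bead more than 10 mm from where it began (all of step 4 and distance of each of bead0_center, bead1_center, bead2_center, bead3_center, bead4_center, bead5_center, bead6_center, bead7_center from where it was at the start of the episode above 0.01 m).
7. the rod hangs in its holder again, upright, collar down, released (horizontal distance between rod and holder below 0.009 m and z of rod in the frame of holder below 0.014 m and angle between rod's own z axis and vertical below 0.12 rad and contact force between the fingers and rod below 0.1 N), for 0.2 s.
At the end, for the whole second after the job is handed in: Rod hanging upright (0.12 rad) in the holder, 9 mm or less off its axis, tip under 14 mm above the holder's foot, released; all beads in the dish; every pot present mouth down (0.1 rad) over a peg, within 15 mm of its axis, rim within 4 mm of the base plate, at rest (all of step 7 and horizontal distance between each of bead0_center, bead1_center, bead2_center, bead3_center, bead4_center, bead5_center, bead6_center, bead7_center and dish below 0.05 m and height (world z) of each of bead0_center, bead1_center, bead2_center, bead3_center, bead4_center, bead5_center, bead6_center, bead7_center below 0.05 m and ((horizontal distance between pot0 and peg0 below 0.015 m and z of pot0 in the frame of peg0 below 0.034 m) or (horizontal distance between pot0 and peg1 below 0.015 m and z of pot0 in the frame of peg1 below 0.034 m) or (horizontal distance between pot0 and peg2 below 0.015 m and z of pot0 in the frame of peg2 below 0.034 m) or (horizontal distance between pot0 and peg3 below 0.015 m and z of pot0 in the frame of peg3 below 0.034 m)) and angle between each of pot0, pot1, pot2, pot3's own x axis and vertical above 3.04159 rad and linear speed of each of pot0, pot1, pot2, pot3 below 0.03 m/s and ((horizontal distance between pot1 and peg0 below 0.015 m and z of pot1 in the frame of peg0 below 0.034 m) or (horizontal distance between pot1 and peg1 below 0.015 m and z of pot1 in the frame of peg1 below 0.034 m) or (horizontal distance between pot1 and peg2 below 0.015 m and z of pot1 in the frame of peg2 below 0.034 m) or (horizontal distance between pot1 and peg3 below 0.015 m and z of pot1 in the frame of peg3 below 0.034 m)) and ((horizontal distance between pot2 and peg0 below 0.015 m and z of pot2 in the frame of peg0 below 0.034 m) or (horizontal distance between pot2 and peg1 below 0.015 m and z of pot2 in the frame of peg1 below 0.034 m) or (horizontal distance between pot2 and peg2 below 0.015 m and z of pot2 in the frame of peg2 below 0.034 m) or (horizontal distance between pot2 and peg3 below 0.015 m and z of pot2 in the frame of peg3 below 0.034 m)) and ((horizontal distance between pot3 and peg0 below 0.015 m and z of pot3 in the frame of peg0 below 0.034 m) or (horizontal distance between pot3 and peg1 below 0.015 m and z of pot3 in the frame of peg1 below 0.034 m) or (horizontal distance between pot3 and peg2 below 0.015 m and z of pot3 in the frame of peg2 below 0.034 m) or (horizontal distance between pot3 and peg3 below 0.015 m and z of pot3 in the frame of peg3 below 0.034 m))); the robot touches nothing.
It fails at once if a bottle or the jar is pushed more than 30 mm or knocked over (distance of any of amber, solvent, jar from where it was at the start of the episode above 0.03 m or angle between any of amber, solvent, jar's own z axis and vertical above 0.5 rad).
It fails at once if a pot is dropped (in free fall more than about 4 cm above its seat) ((height (world z) of pot0 above 0.08 m and linear speed of pot0 above 0.45 m/s and contact force between the fingers and pot0 below 0.1 N) or (height (world z) of pot1 above 0.08 m and linear speed of pot1 above 0.45 m/s and contact force between the fingers and pot1 below 0.1 N) or (height (world z) of pot2 above 0.08 m and linear speed of pot2 above 0.45 m/s and contact force between the fingers and pot2 below 0.1 N) or (height (world z) of pot3 above 0.08 m and linear speed of pot3 above 0.45 m/s and contact force between the fingers and pot3 below 0.1 N)).
Of pot0, pot1, pot2, pot3 only 2 to 4 are there at a start; the rules pass over those that are not, and their reading is None.
At some moment in a run one of pot0, pot1, pot2, pot3 may be knocked a few centimetres aside while the robot is not near it.
It also fails if it takes over 210 s, if anything falls off the work surface, if the arm or the gripper's body presses on something with over 40 N, if the wrist force passes 120 N, or if a joint passes its speed limit or range.

## Working session

There is one attempt and no reset: what is moved stays moved. The work goes in short steps, Python scripts to look and compute and a shell command to move; the robot and the scene stay as the last step left them, time stands still between calls to the robot, and variables do not carry over. Pictures are saved under pics/ and viewed, about 12 in all and at most 16, crops included, and the job is handed in when it is done.

```bash
ls; mkdir -p pics
cat > h.py <<'E'
import numpy as np, cv2
from workcell import telemetry, cams, env
def grab(n,fn=None):
    f=cams.grab_frame(n); 
    np.savez(f'last_{n}.npz',**{k:np.array(v) for k,v in f.items()})
    if fn: cv2.imwrite('pics/'+fn,cv2.cvtColor(f['pixels'],cv2.COLOR_RGB2BGR))
    return f
def load(n): return dict(np.load(f'last_{n}.npz'))
def ray(f,uv):
    uv=np.array(uv,float).reshape(-1,1,2)
    p=cv2.undistortPoints(uv,np.array(f['mtx'],float),np.array(f['distortion'],float)).reshape(-1,2)
    R=cv2.Rodrigues(np.array(f['rvec'],float).reshape(3))[0];t=np.array(f['tvec'],float).reshape(3)
    d=np.c_[p,np.ones(len(p))]@R; c=-R.T@t
    return c,d/np.linalg.norm(d,axis=1)[:,None]
def plane(f,uv,z):
    c,d=ray(f,uv); return c+d*((z-c[2])/d[:,2])[:,None]
def tri(f1,a,f2,b):
    c1,d1=ray(f1,a);c2,d2=ray(f2,b);d1=d1[0];d2=d2[0]
    s=np.linalg.lstsq(np.c_[d1,-d2],c2-c1,rcond=None)[0]
    p,q=c1+s[0]*d1,c2+s[1]*d2
    return (p+q)/2,np.linalg.norm(p-q)
def proj(f,P):
    return cv2.projectPoints(np.array(P,float).reshape(-1,1,3),np.array(f['rvec'],float),np.array(f['tvec'],float),np.array(f['mtx'],float),np.array(f['distortion'],float))[0].reshape(-1,2)
E
python3 - <<'E'
from h import *
for n in('scene','side','wrist'):
    f=grab(n,n+'0.png'); c,_=ray(f,[320,200]); print(n,c.round(), plane(f,[[320,200],[0,0],[639,0],[639,399],[0,399]],0).round(0).tolist())
print(telemetry.state())
E
```

```text
pics
scene [976. 403. 676.] [[464.0, -54.0, 0.0], [452.0, -2825.0, 0.0], [-2248.0, 269.0, 0.0], [466.0, 687.0, 0.0], [1200.0, -144.0, 0.0]]
side [ 380. -686.  906.] [[545.0, 41.0, 0.0], [-843.0, 1751.0, 0.0], [2548.0, 1069.0, 0.0], [1099.0, -638.0, 0.0], [-238.0, -357.0, 0.0]]
wrist [128. 564. 383.] [[226.0, 533.0, 0.0], [-127.0, 266.0, 0.0], [128.0, 959.0, 0.0], [737.0, 919.0, 0.0], [369.0, -98.0, 0.0]]
{'time_s': 0.15, 'qpos': array([ 6.87538392e+01,  1.83420959e+01,  8.96877669e+01,  1.72240948e-03,
        7.20446582e+01, -1.14559673e+00]), 'qvel': array([ 0.0104295 , -0.11102958, -0.19932717,  0.03362253,  0.08060844,
       -0.01271772]), 'effort': array([-8.26212477e-05, -4.12769186e+01, -2.32153773e+01,  7.27786892e-02,
        4.34181187e-02, -8.38515962e-05]), 'ee_pos': array([197.47586303, 539.66886971, 235.34225075]), 'ee_rot': array([-1.79925527e+02, -3.12740883e-03,  1.59898902e+02]), 'force': array([1.06404301, 0.02149312, 0.35734279]), 'torque': array([ 0.02784979,  0.0008541 , -0.03873174]), 'gripper_width': 91.11904010764607}
```

View pics/scene0.png

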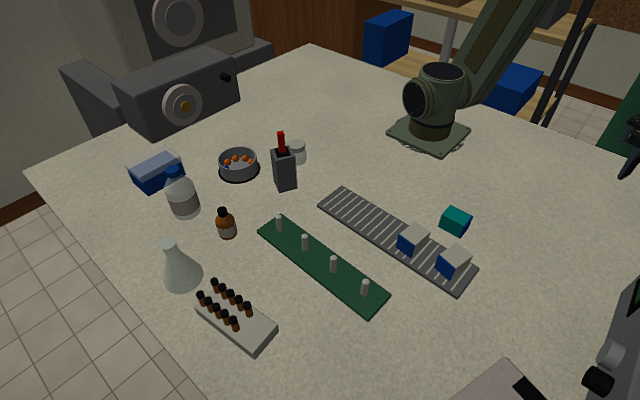

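View pics/side0.png

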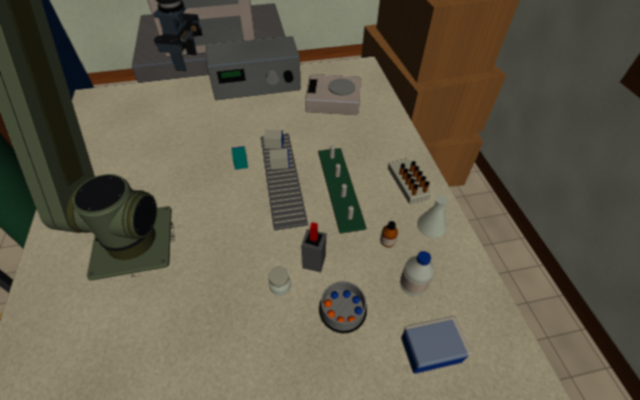

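Scene view: two white/blue pots on the board at (413,240) and (453,262). A turquoise look-alike at (456,221) lies off the board and is to be left. Pegs are near (278,222) to (365,287), the red handle at (281,140), and the dish at (239,163) with a ring of beads. The side view shows the same things, blurrier. I'll make one enlarged crop of both views to get the features.

Run:
```python
from h import *
a=load('scene')['pixels'];b=load('side')['pixels']
A=cv2.resize(a[120:310,205:485],None,fx=2.857,fy=2.857,interpolation=cv2.INTER_CUBIC)[:,:800]
cv2.imwrite('pics/cropA.png',cv2.cvtColor(A,cv2.COLOR_RGB2BGR))
B=cv2.resize(b[125:335,225:405],None,fx=2.857,fy=2.857,interpolation=cv2.INTER_CUBIC)
cv2.imwrite('pics/cropB.png',cv2.cvtColor(B,cv2.COLOR_RGB2BGR)); print(A.shape,B.shape)
for n in('scene','side'):
    f=load(n);h=cv2.cvtColor(f['pixels'],cv2.COLOR_RGB2HSV)
    for nm,lo,hi in(('red',(0,200,60),(5,255,255)),('orange',(6,170,120),(18,255,255)),('blue',(105,120,60),(125,255,255)),('turq',(82,120,50),(98,255,255)),('green',(60,90,20),(82,255,140))):
        m=cv2.inRange(h,lo,hi);k,l,s,c=cv2.connectedComponentsWithStats(m)
        print(n,nm,[(c[i].round(1).tolist(),s[i].tolist()) for i in range(1,k) if s[i,4]>8 and 120<c[i][1]<330 and 200<c[i][0]<490])
```

```text
(543, 800, 3) (600, 514, 3)
scene red [([280.8, 141.7], [277, 131, 9, 22, 121])]
scene orange [([233.8, 156.8], [232, 155, 5, 4, 12]), ([243.2, 156.5], [242, 155, 4, 5, 13]), ([225.7, 160.4], [224, 159, 5, 4, 11]), ([250.3, 160.3], [249, 159, 4, 4, 12])]
scene blue [([468.0, 221.0], [464, 216, 9, 11, 23]), ([404.7, 245.6], [396, 234, 19, 24, 189]), ([443.9, 267.3], [434, 255, 21, 26, 276])]
scene turq [([453.8, 219.9], [439, 205, 33, 32, 580])]
scene green [([325.4, 267.7], [257, 214, 134, 107, 4040])]
side red [([313.4, 231.9], [310, 223, 8, 18, 113])]
side orange [([327.9, 303.3], [325, 300, 7, 7, 37]), ([331.1, 313.8], [328, 311, 7, 7, 33]), ([351.5, 318.6], [349, 317, 6, 4, 18]), ([340.7, 319.5], [338, 318, 6, 4, 20])]
side blue [([282.0, 139.0], [282, 135, 1, 9, 9]), ([423.8, 257.6], [418, 252, 12, 13, 121]), ([346.5, 293.7], [344, 291, 6, 7, 34]), ([334.2, 294.8], [331, 292, 7, 7, 38]), ([355.9, 299.3], [353, 296, 7, 7, 37]), ([358.2, 310.2], [355, 307, 7, 7, 39])]
side turq [([239.2, 157.5], [232, 147, 15, 22, 263])]
side green [([341.0, 192.5], [320, 149, 45, 83, 1566])]
```

View pics/cropA.png

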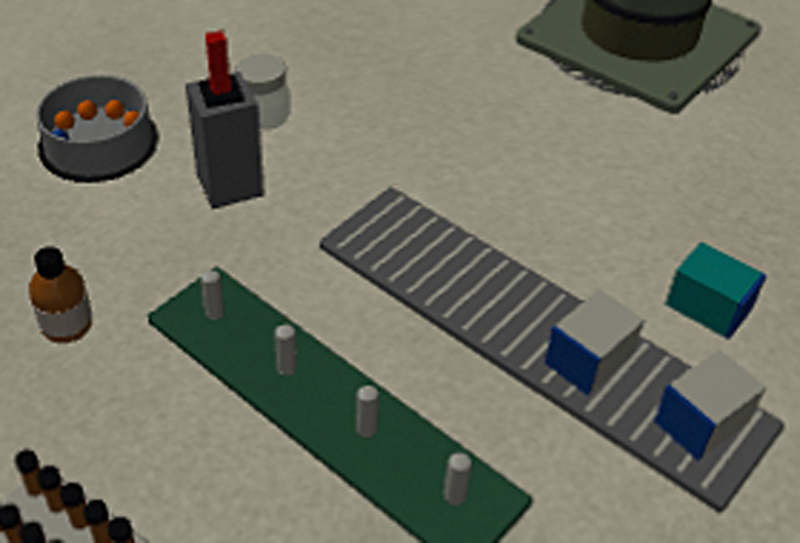

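View pics/cropB.png

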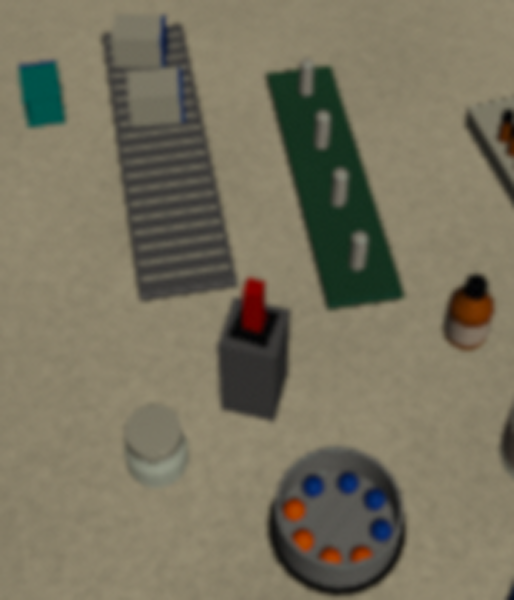

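The crops show two pots only: pot A with top face centre near A(598,325) and pot B near A(716,391), both white-walled with a blue bottom, on the drain board. The turquoise block at A(715,288) is off the board and is not ours.

```bash
cat > m.py <<'E'
from h import *
a=load('scene');b=load('side')
A=lambda p:np.array(p)/2.857+(205,120)-.3
B=lambda p:np.array(p)/2.857+(225,125)-.3
def T(n,p,q):
    X,e=tri(a,A(p),b,B(q));print(n,X.round(1),'gap',e.round(1));return X
for i,(p,q) in enumerate(zip([(211,275),(285,329),(367,391),(459,459)],[(359,237),(341,174),(323,115),(307,64)])): T('pegtop%d'%i,p,q)
T('handletop',(216,37),(255,283));T('handlebase',(220,91),(254,330))
T('dishrim',(93,104),(340,507))
P=[[(598,289),(642,322),(601,360),(553,326)],[(717,351),(764,389),(716,431),(666,393)]]
Q=[[(127,72),(131,125),(183,121),(178,69)],[(112,17),(115,68),(167,64),(160,14)]]
for k in range(2):
    for r in range(4):
        s=[tri(a,A(P[k][i]),b,B(Q[k][(i+r)%4])) for i in range(4)]
        if max(x[1] for x in s)<12:
            C=np.array([x[0] for x in s]);print('pot',k,r,C.round(0).tolist(),C.mean(0).round(1))
# plane checks
print('pot tops scene @56',[plane(a,A(np.mean(p,0)),56)[0].round(1) for p in P],'side',[plane(b,B(np.mean(q,0)),56)[0].round(1) for q in Q])
# green plate corners
print('plate scene',plane(a,A([(150,318),(218,268),(530,500)]),12).round(0).tolist())
print('plate side',plane(b,B([(403,297),(329,307),(267,74),(331,67)]),12).round(0).tolist())
f=b;h=cv2.cvtColor(f['pixels'],cv2.COLOR_RGB2HSV)
beads=plane(b,[(327.9,303.3),(331.1,313.8),(346.5,293.7),(334.2,294.8),(355.9,299.3),(358.2,310.2)],16);print('beads',beads.round(0).tolist())
X=beads[:,:2];M=np.c_[2*X,np.ones(6)];s=np.linalg.lstsq(M,(X**2).sum(1),rcond=None)[0];print('bead circle',s[:2],np.sqrt(s[2]+s[:2]@s[:2]))
T('jartop',(262,66),(154,423));T('ambertop',(48,255),(477,286))
print('turq',plane(b,[239,157],50))
E
python3 m.py
```

```text
pegtop0 [611.5 -50.7  59.7] gap 1.5
pegtop1 [614.3  32.9  60.4] gap 2.6
pegtop2 [617.1 118.2  61. ] gap 0.9
pegtop3 [619.  202.   59.5] gap 1.6
handletop [ 484.3 -163.8  171.7] gap 1.6
handlebase [ 481.7 -168.9  110.7] gap 2.5
dishrim [ 523.4 -312.9   46.7] gap 5.4
pot tops scene @56 [array([446.8, 209.8,  56. ]), array([445.4, 308.2,  56. ])] side [array([444.3, 187.7,  56. ]), array([439.1, 282.7,  56. ])]
plate scene [[650.0, -88.0, 12.0], [573.0, -87.0, 12.0], [585.0, 246.0, 12.0]]
plate side [[648.0, -98.0, 12.0], [573.0, -94.0, 12.0], [583.0, 244.0, 12.0], [660.0, 240.0, 12.0]]
beads [[492.0, -296.0, 16.0], [494.0, -324.0, 16.0], [543.0, -281.0, 16.0], [513.0, -277.0, 16.0], [562.0, -300.0, 16.0], [560.0, -328.0, 16.0]]
bead circle [ 526.96303885 -311.59411067] 36.621524197701476
jartop [ 384.8 -214.2   64. ] gap 2.4
ambertop [ 696.1 -146.    83.2] gap 2.5
turq [[321.8056319  226.59737693  50.        ]]
```

Peg tops triangulate to z of about 60 (expected 60), 85 mm apart. The handle top comes out at z=171.7 (expected 171) and the dish rim at 46.7 (expected 45), and the positions are consistent. So I can move: turn the tool to yaw 90 and rise, then cross over to the holder.

```bash
python3 -m inch '[{"yaw":1,"z":-0.5},{"yaw":1,"z":-0.5},{"yaw":1,"z":-0.5},{"yaw":1,"z":-0.5},{"yaw":1,"z":-0.5},{"yaw":1,"z":-0.5},{"yaw":1,"z":-0.5},{"yaw":1,"z":-0.5},{"yaw":1,"z":-0.5},{"yaw":1,"z":-0.5},{"yaw":1,"z":-0.5},{"yaw":1,"z":-0.5}]' 
python3 -m inch '[{"yaw":1},{"yaw":1},{"x":-3.5,"y":1.4},{"x":-3.5,"y":1.4},{"x":-3.5,"y":1.4},{"x":-3.5,"y":1.4},{"x":-3.5,"y":1.4},{"x":-3.5,"y":1.4},{"x":-3.5,"y":1.4},{"x":-3.5,"y":1.4},{"x":-3.5,"y":1.4}]'
python3 -m inch '[{"x":-3.5,"y":1.4},{"x":-3.5,"y":1.4},{"x":-3.5,"y":1.4},{"x":-3.5,"y":1.4},{"x":-3.5,"y":1.4},{"x":-3.5,"y":1.4},{"x":-3.5,"y":1.4},{"x":-3.5,"y":1.4},{"x":-3.5,"y":1.4},{"x":-3.5,"y":1.4},{"x":0}]'
python3 - <<'E'
from h import *
f=grab('wrist','w1.png');g=f['pixels']
b=load('side');print('solvent cap',tri(load('scene'),[174,171],b,[424,257]))
E
```

```text
solvent cap (array([ 718.4482778 , -281.57205078,  133.74049442]), np.float64(5.579399054779586))invalid input
invalid input
invalid input
```

View pics/w1.png

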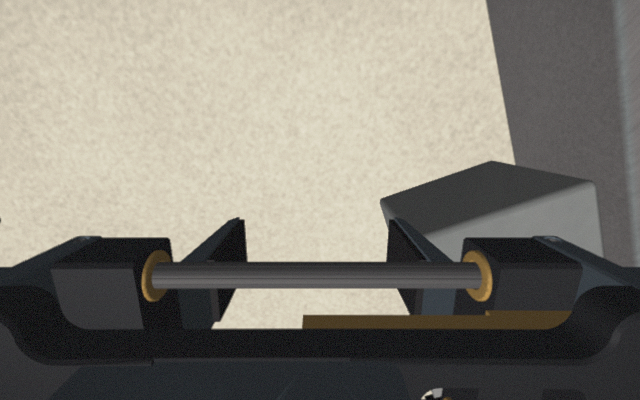

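The rows apparently need every key. I'll retype them in full.

```bash
python3 -m inch '[{"x":0,"y":0,"z":-0.5,"yaw":1,"gripper":1},{"x":0,"y":0,"z":-0.5,"yaw":1,"gripper":1},{"x":0,"y":0,"z":-0.5,"yaw":1,"gripper":1},{"x":0,"y":0,"z":-0.5,"yaw":1,"gripper":1},{"x":0,"y":0,"z":-0.5,"yaw":1,"gripper":1},{"x":0,"y":0,"z":-0.5,"yaw":1,"gripper":1},{"x":0,"y":0,"z":-0.5,"yaw":1,"gripper":1},{"x":0,"y":0,"z":-0.5,"yaw":1,"gripper":1},{"x":0,"y":0,"z":-0.5,"yaw":1,"gripper":1},{"x":0,"y":0,"z":-0.5,"yaw":1,"gripper":1},{"x":0,"y":0,"z":-0.5,"yaw":1,"gripper":1},{"x":0,"y":0,"z":-0.5,"yaw":1,"gripper":1}]'
```

```text
time_s: 1.2
ee_pos: [197.6, 539.8, 295.9]
ee_rot: [-180.0, 0.0, 99.7]
force: [-1.1, -0.3, -0.5]
gripper_width: 91.0
```

```bash
python3 -m inch '[{"x":0,"y":0,"z":0,"yaw":1,"gripper":1},{"x":0,"y":0,"z":0,"yaw":0.94,"gripper":1},{"x":-3.7,"y":1.4,"z":0,"yaw":0,"gripper":1},{"x":-3.7,"y":1.4,"z":0,"yaw":0,"gripper":1},{"x":-3.7,"y":1.4,"z":0,"yaw":0,"gripper":1},{"x":-3.7,"y":1.4,"z":0,"yaw":0,"gripper":1},{"x":-3.7,"y":1.4,"z":0,"yaw":0,"gripper":1},{"x":-3.7,"y":1.4,"z":0,"yaw":0,"gripper":1},{"x":-3.7,"y":1.4,"z":0,"yaw":0,"gripper":1},{"x":-3.7,"y":1.4,"z":0,"yaw":0,"gripper":1},{"x":-3.7,"y":1.4,"z":0,"yaw":0,"gripper":1},{"x":-3.7,"y":1.4,"z":0,"yaw":0,"gripper":1}]'
python3 -m inch '[{"x":-3.7,"y":1.4,"z":0,"yaw":0,"gripper":1},{"x":-3.7,"y":1.4,"z":0,"yaw":0,"gripper":1},{"x":-3.7,"y":1.4,"z":0,"yaw":0,"gripper":1},{"x":-3.7,"y":1.4,"z":0,"yaw":0,"gripper":1},{"x":-3.7,"y":1.4,"z":0,"yaw":0,"gripper":1},{"x":-3.7,"y":1.4,"z":0,"yaw":0,"gripper":1},{"x":-3.7,"y":1.4,"z":0,"yaw":0,"gripper":1},{"x":-3.7,"y":1.4,"z":0,"yaw":0,"gripper":1},{"x":-3.7,"y":1.4,"z":0,"yaw":0,"gripper":1},{"x":-3.7,"y":1.4,"z":0,"yaw":0,"gripper":1},{"x":0,"y":0,"z":0,"yaw":0,"gripper":1}]'
python3 - <<'E'
from h import *
f=grab('wrist','w2.png')
E
```

```text
time_s: 2.2
ee_pos: [338.9, 168.6, 296.0]
ee_rot: [180.0, -0.0, 90.2]
force: [0.1, -0.4, 0.8]
gripper_width: 91.1
time_s: 3.12
ee_pos: [482.2, -204.9, 294.9]
ee_rot: [180.0, 0.2, 89.9]
force: [0.6, 0.3, -0.2]
gripper_width: 91.4
```

View pics/w2.png

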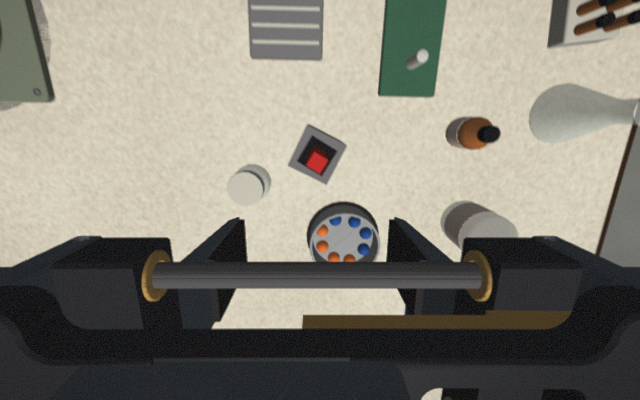

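The wrist view shows the holder and red handle near (317,158), turned about 25–30°, and the dish at (343,240). I'll compute the handle's position and yaw, the holder and the dish.

Run:
```python
from h import *
f=load('wrist');g=f['pixels'];h=cv2.cvtColor(g,cv2.COLOR_RGB2HSV)
m=cv2.inRange(h[100:200,280:360],(0,180,130),(6,255,255))|cv2.inRange(h[100:200,280:360],(174,180,130),(180,255,255))
p=np.argwhere(m)[:,::-1]+(280,100);r=cv2.minAreaRect(p.astype(np.float32));bx=cv2.boxPoints(r)
P=plane(f,bx,171);print('handle',len(p),r,P.mean(0).round(1));e=np.diff(P,axis=0);print([ (np.linalg.norm(x).round(1),np.degrees(np.arctan2(x[1],x[0])).round(1)) for x in e])
# holder top outline: dark grey blob
s=h[100:200,270:370];m=((s[...,2]<140)|(s[...,1]>120)).astype(np.uint8);m=cv2.morphologyEx(m,cv2.MORPH_OPEN,np.ones((3,3)))
k,l,st,c=cv2.connectedComponentsWithStats(m);i=l[58,47];q=np.argwhere(l==i)[:,::-1]+(270,100)
r=cv2.minAreaRect(q.astype(np.float32));P=plane(f,cv2.boxPoints(r),110);print('holder',r,P.round(1).tolist(),P.mean(0).round(1))
e=np.diff(P,axis=0);print([ (np.linalg.norm(x).round(1),np.degrees(np.arctan2(x[1],x[0])).round(1)) for x in e])
be=[]
for lo,hi in(((6,150,120),(18,255,255)),((105,120,60),(125,255,255))):
    mm=cv2.inRange(h,lo,hi);mm[:200]=0;mm[270:]=0;mm[:,:300]=0;mm[:,390:]=0
    k,l,st,c=cv2.connectedComponentsWithStats(mm)
    for i in range(1,k):
        if st[i,4]>25: be.append(c[i]);print('bead',st[i].tolist(),plane(f,c[i],17)[0].round(1))
X=plane(f,be,17)[:,:2];s=np.linalg.lstsq(np.c_[2*X,np.ones(len(X))],(X**2).sum(1),rcond=None)[0];print('circ',s[:2],np.sqrt(s[2]+s[:2]@s[:2]))
# dish inner floor circle
print('rim ends', plane(f,[[307,238],[380,238],[343,203]],45).round(1).tolist())
```

```text
handle 266 ((316.6764831542969, 162.2058868408203), (16.463863372802734, 16.120866775512695), 30.963756561279297) [ 482.6 -168.   171. ]
[(np.float64(15.3), np.float64(58.5)), (np.float64(15.6), np.float64(-30.8)), (np.float64(15.4), np.float64(-120.7))]
holder ((316.9000244140625, 153.7000274658203), (43.37971878051758, 45.16857147216797), 26.56505012512207) [[448.5, -178.4, 110.0], [472.6, -132.8, 110.0], [517.0, -154.4, 110.0], [494.1, -201.7, 110.0]] [ 483.  -166.8  110. ]
[(np.float64(51.5), np.float64(62.1)), (np.float64(49.3), np.float64(-25.9)), (np.float64(52.5), np.float64(-115.8))]
bead [317, 226, 10, 10, 71] [ 491.4 -298.7   17. ]
bead [317, 243, 11, 9, 78] [ 491.6 -326.2   17. ]
bead [329, 254, 10, 8, 67] [ 510.5 -346.1   17. ]
bead [344, 257, 11, 5, 45] [ 536.6 -348.5   17. ]
bead [330, 217, 11, 8, 62] [ 512.6 -281.7   17. ]
bead [349, 217, 11, 10, 84] [ 542.  -283.6   17. ]
bead [360, 228, 11, 11, 93] [ 560.6 -302.3   17. ]
bead [358, 244, 12, 11, 95] [ 558.9 -330.5   17. ]
circ [ 525.71010571 -314.41886283] 36.11355872964752
rim ends [[468.3, -298.9, 45.0], [578.1, -299.1, 45.0], [521.2, -244.3, 45.0]]
```

Handle (482.6,−168.0) with faces at 59.5°, holder (483,−167), dish centre (525.5,−314) with the beads on a 36 mm circle. All three agree with the first measurement. Next: align, descend to TCP z=143 and grip.

```bash
python3 -m inch '[{"x":3.69,"y":0.04,"z":0,"yaw":0,"gripper":1},{"x":0,"y":0,"z":0.5,"yaw":1,"gripper":1},{"x":0,"y":0,"z":1.5,"yaw":1,"gripper":1},{"x":0,"y":0,"z":1.5,"yaw":1,"gripper":1},{"x":0,"y":0,"z":1.5,"yaw":1,"gripper":1},{"x":0,"y":0,"z":1.5,"yaw":1,"gripper":1},{"x":0,"y":0,"z":1.5,"yaw":1,"gripper":1},{"x":0,"y":0,"z":2,"yaw":0.1,"gripper":1},{"x":0,"y":0,"z":0,"yaw":0,"gripper":1}]'
```

```text
time_s: 3.92
ee_pos: [477.7, -160.1, 192.8]
ee_rot: [-179.6, 0.1, 59.8]
force: [-1.3, 0.6, -0.0]
gripper_width: 90.9
```

```bash
python3 -m inch '[{"x":-0.44,"y":0.82,"z":0,"yaw":0,"gripper":1},{"x":0,"y":0,"z":0,"yaw":0,"gripper":1},{"x":0,"y":0,"z":0,"yaw":0,"gripper":1}]'
```

```text
time_s: 4.17
ee_pos: [486.4, -170.5, 197.3]
ee_rot: [179.9, -0.0, 59.7]
force: [-0.1, -0.4, 1.2]
gripper_width: 91.2
```

```bash
python3 -m inch '[{"x":0,"y":0,"z":0,"yaw":0,"gripper":1},{"x":0,"y":0,"z":0,"yaw":0,"gripper":1}]';python3 -m inch '[{"x":0,"y":0,"z":0,"yaw":0,"gripper":1},{"x":0,"y":0,"z":0,"yaw":0,"gripper":1}]'
```

```text
time_s: 4.33
ee_pos: [485.6, -170.2, 196.7]
ee_rot: [179.9, -0.0, 59.7]
force: [0.7, -0.3, 0.4]
gripper_width: 91.1
time_s: 4.5
ee_pos: [485.4, -170.0, 196.2]
ee_rot: [180.0, -0.0, 59.7]
force: [-0.1, -0.3, -0.0]
gripper_width: 90.9
```

```bash
python3 -m inch '[{"x":0.03,"y":-0.34,"z":1.3,"yaw":0,"gripper":1},{"x":0,"y":0,"z":1.5,"yaw":0,"gripper":1},{"x":0,"y":0,"z":1.5,"yaw":0,"gripper":1},{"x":0,"y":0,"z":1,"yaw":0,"gripper":1},{"x":0,"y":0,"z":0,"yaw":0,"gripper":1},{"x":0,"y":0,"z":0,"yaw":0,"gripper":1},{"x":0,"y":0,"z":0,"yaw":0,"gripper":1},{"x":0,"y":0,"z":0,"yaw":0,"gripper":1}]'
```

```text
time_s: 5.17
ee_pos: [483.2, -168.3, 143.8]
ee_rot: [179.9, -0.0, 59.7]
force: [-0.5, -0.5, -0.7]
gripper_width: 91.4
```

```bash
python3 -m inch '[{"x":0,"y":0,"z":0,"yaw":0,"gripper":-1},{"x":0,"y":0,"z":0,"yaw":0,"gripper":-1},{"x":0,"y":0,"z":0,"yaw":0,"gripper":-1},{"x":0,"y":0,"z":0,"yaw":0,"gripper":-1},{"x":0,"y":0,"z":0,"yaw":0,"gripper":-1},{"x":0,"y":0,"z":0,"yaw":0,"gripper":-1},{"x":0,"y":0,"z":0,"yaw":0,"gripper":-1},{"x":0,"y":0,"z":0,"yaw":0,"gripper":-1},{"x":0,"y":0,"z":0,"yaw":0,"gripper":-1},{"x":0,"y":0,"z":0,"yaw":0,"gripper":-1},{"x":0,"y":0,"z":0,"yaw":0,"gripper":-1},{"x":0,"y":0,"z":0,"yaw":0,"gripper":-1}]' 40
```

```text
time_s: 6.17
ee_pos: [482.6, -168.1, 142.9]
ee_rot: [-180.0, -0.0, 59.7]
force: [-0.3, 0.0, 0.0]
gripper_width: 15.4
```

```bash
python3 -m inch '[{"x":0,"y":0,"z":-1,"yaw":0,"gripper":-1},{"x":0,"y":0,"z":-1.5,"yaw":0,"gripper":-1},{"x":0,"y":0,"z":-1.5,"yaw":0,"gripper":-1},{"x":0,"y":0,"z":-1.5,"yaw":0,"gripper":-1},{"x":0,"y":0,"z":-1.5,"yaw":0,"gripper":-1},{"x":0,"y":0,"z":-1.5,"yaw":0,"gripper":-1},{"x":0,"y":0,"z":-1.5,"yaw":0,"gripper":-1},{"x":0,"y":0,"z":-1.5,"yaw":0,"gripper":-1},{"x":0,"y":0,"z":-0.5,"yaw":0,"gripper":-1},{"x":0,"y":0,"z":0,"yaw":0,"gripper":-1},{"x":0,"y":0,"z":0,"yaw":0,"gripper":-1},{"x":0,"y":0,"z":0,"yaw":0,"gripper":-1}]'
python3 - <<'E'
from h import *
f=grab('side');g=grab('scene')
A=cv2.resize(g['pixels'][60:220,180:340],None,fx=2.4,fy=2.4);B=cv2.resize(f['pixels'][180:340,260:420],None,fx=2.4,fy=2.4)
cv2.imwrite('pics/lift.png',cv2.cvtColor(np.hstack([A,B]),cv2.COLOR_RGB2BGR))
E
```

```text
time_s: 7.17
ee_pos: [482.0, -167.9, 262.0]
ee_rot: [-179.9, 0.0, 59.7]
force: [0.1, -0.0, -0.6]
gripper_width: 15.7
```

View pics/lift.png

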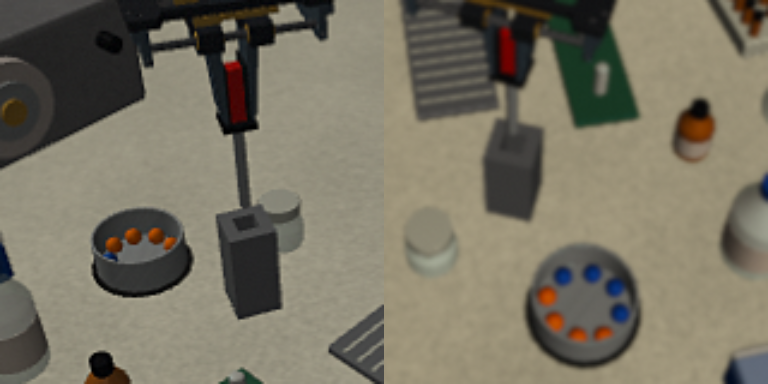

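The rod is held upright with its tip clear of the holder. Moving over the dish centre and settling there.

```bash
python3 -m inch '[{"x":-1.04,"y":1.11,"z":0,"yaw":0,"gripper":-1},{"x":-1.9,"y":2.0,"z":0,"yaw":0,"gripper":-1},{"x":-1.9,"y":2.0,"z":0,"yaw":0,"gripper":-1},{"x":-1.9,"y":2.0,"z":0,"yaw":0,"gripper":-1},{"x":-1.9,"y":2.0,"z":0,"yaw":0,"gripper":-1},{"x":-1.77,"y":2.0,"z":0,"yaw":0,"gripper":-1},{"x":0,"y":0,"z":0,"yaw":0,"gripper":-1},{"x":0,"y":0,"z":0,"yaw":0,"gripper":-1},{"x":0,"y":0,"z":0,"yaw":0,"gripper":-1},{"x":0,"y":0,"z":0,"yaw":0,"gripper":-1},{"x":0,"y":0,"z":0,"yaw":0,"gripper":-1}]'
python3 - <<'E'
from h import *
f=grab('side');g=grab('scene')
A=cv2.resize(g['pixels'][90:220,180:310],None,fx=3,fy=3);B=cv2.resize(f['pixels'][210:340,280:410],None,fx=3,fy=3)
cv2.imwrite('pics/over.png',cv2.cvtColor(np.hstack([A,B]),cv2.COLOR_RGB2BGR))
print(telemetry.state()['ee_pos'],proj(f,[525.5,-314,6]),proj(g,[525.5,-314,6]),proj(f,[525.5,-314,129]),proj(g,[525.5,-314,129]))
E
```

```text
time_s: 8.18
ee_pos: [525.8, -313.2, 263.0]
ee_rot: [-180.0, -0.0, 59.8]
force: [-0.4, -0.3, -0.5]
gripper_width: 15.8
[ 525.88050983 -313.26336636  263.24558562] [[342.63619382 309.21254077]] [[237.8015871  167.82325929]] [[345.64384837 285.9294398 ]] [[230.38537617 131.7296601 ]]
```

View pics/over.png

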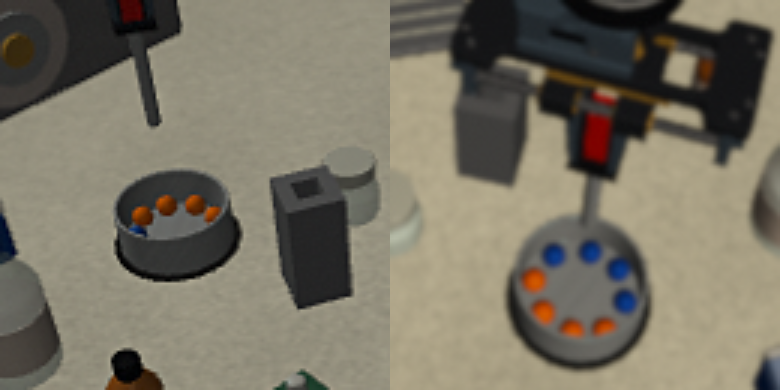

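Tip at scene (231,131), against a predicted (230.4,131.7), so the rod is straight and over the centre. Descend in the middle.

```bash
python3 -m inch '[{"x":0,"y":0,"z":1,"yaw":0,"gripper":-1},{"x":0,"y":0,"z":2,"yaw":0,"gripper":-1},{"x":0,"y":0,"z":2,"yaw":0,"gripper":-1},{"x":0,"y":0,"z":2,"yaw":0,"gripper":-1},{"x":0,"y":0,"z":2,"yaw":0,"gripper":-1},{"x":0,"y":0,"z":1.5,"yaw":0,"gripper":-1},{"x":0,"y":0,"z":0.8,"yaw":0,"gripper":-1},{"x":0,"y":0,"z":0,"yaw":0,"gripper":-1},{"x":0,"y":0,"z":0,"yaw":0,"gripper":-1},{"x":0,"y":0,"z":0,"yaw":0,"gripper":-1},{"x":0,"y":0,"z":0,"yaw":0,"gripper":-1}]'
```

```text
time_s: 9.2
ee_pos: [526.6, -314.4, 151.2]
ee_rot: [179.9, -0.0, 59.7]
force: [0.1, -0.3, 0.1]
gripper_width: 15.8
```

Now a spiral out (and 3 mm lower), then half turns at 30 mm radius. I'll check after the first ones.

```bash
python3 -m inch '[{"x":0.24,"y":0.07,"z":0.1,"yaw":0,"gripper":-1},{"x":0.19,"y":0.18,"z":0.1,"yaw":0,"gripper":-1},{"x":0.10,"y":0.28,"z":0.1,"yaw":0,"gripper":-1},{"x":-0.03,"y":0.34,"z":0,"yaw":0,"gripper":-1},{"x":-0.18,"y":0.34,"z":0,"yaw":0,"gripper":-1},{"x":-0.32,"y":0.29,"z":0,"yaw":0,"gripper":-1},{"x":-0.45,"y":0.19,"z":0,"yaw":0,"gripper":-1},{"x":-0.55,"y":0.04,"z":0,"yaw":0,"gripper":-1},{"x":-0.59,"y":-0.14,"z":0,"yaw":0,"gripper":-1},{"x":-0.57,"y":-0.34,"z":0,"yaw":0,"gripper":-1},{"x":-0.49,"y":-0.54,"z":0,"yaw":0,"gripper":-1},{"x":-0.34,"y":-0.71,"z":0,"yaw":0,"gripper":-1}]'
python3 -m inch '[{"x":0.10,"y":-0.78,"z":0,"yaw":0,"gripper":-1},{"x":0.30,"y":-0.72,"z":0,"yaw":0,"gripper":-1},{"x":0.48,"y":-0.62,"z":0,"yaw":0,"gripper":-1},{"x":0.62,"y":-0.48,"z":0,"yaw":0,"gripper":-1},{"x":0.72,"y":-0.30,"z":0,"yaw":0,"gripper":-1},{"x":0.78,"y":-0.10,"z":0,"yaw":0,"gripper":-1},{"x":0.78,"y":0.10,"z":0,"yaw":0,"gripper":-1},{"x":0.72,"y":0.30,"z":0,"yaw":0,"gripper":-1},{"x":0.62,"y":0.48,"z":0,"yaw":0,"gripper":-1},{"x":0.48,"y":0.62,"z":0,"yaw":0,"gripper":-1},{"x":0.30,"y":0.72,"z":0,"yaw":0,"gripper":-1},{"x":0.10,"y":0.78,"z":0,"yaw":0,"gripper":-1}]'
python3 - <<'E'
from h import *
f=grab('side');g=grab('scene')
A=cv2.resize(g['pixels'][90:220,180:310],None,fx=3,fy=3);B=cv2.resize(f['pixels'][210:340,280:410],None,fx=3,fy=3)
cv2.imwrite('pics/stir.png',cv2.cvtColor(np.hstack([A,B]),cv2.COLOR_RGB2BGR))
E
```

```text
time_s: 10.2
ee_pos: [511.4, -339.5, 147.1]
ee_rot: [179.9, -0.2, 59.6]
force: [4.7, 4.0, -0.3]
gripper_width: 15.4
time_s: 11.2
ee_pos: [540.0, -286.8, 146.0]
ee_rot: [-179.7, 0.0, 59.8]
force: [-5.0, -2.9, 1.6]
gripper_width: 15.9
```

View pics/stir.png

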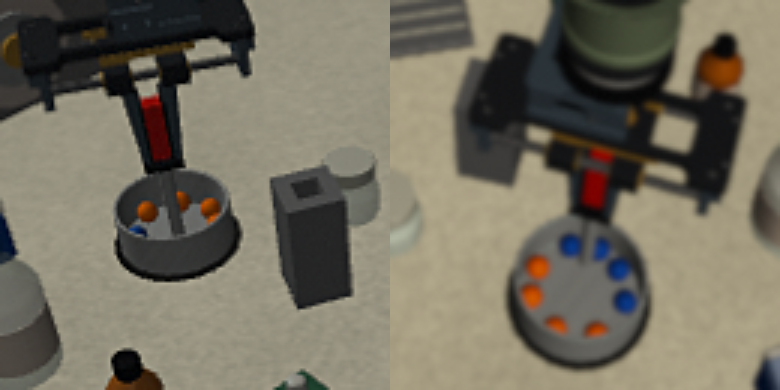

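The stir works: beads are moving along and all stay in the dish. Continue with four more turns.

```bash
python3 -m inch '[{"x":-0.10,"y":0.78,"z":0,"yaw":0,"gripper":-1},{"x":-0.30,"y":0.72,"z":0,"yaw":0,"gripper":-1},{"x":-0.48,"y":0.62,"z":0,"yaw":0,"gripper":-1},{"x":-0.62,"y":0.48,"z":0,"yaw":0,"gripper":-1},{"x":-0.72,"y":0.30,"z":0,"yaw":0,"gripper":-1},{"x":-0.78,"y":0.10,"z":0,"yaw":0,"gripper":-1},{"x":-0.78,"y":-0.10,"z":0,"yaw":0,"gripper":-1},{"x":-0.72,"y":-0.30,"z":0,"yaw":0,"gripper":-1},{"x":-0.62,"y":-0.48,"z":0,"yaw":0,"gripper":-1},{"x":-0.48,"y":-0.62,"z":0,"yaw":0,"gripper":-1},{"x":-0.30,"y":-0.72,"z":0,"yaw":0,"gripper":-1},{"x":-0.10,"y":-0.78,"z":0,"yaw":0,"gripper":-1}]'
python3 -m inch '[{"x":0.10,"y":-0.78,"z":0,"yaw":0,"gripper":-1},{"x":0.30,"y":-0.72,"z":0,"yaw":0,"gripper":-1},{"x":0.48,"y":-0.62,"z":0,"yaw":0,"gripper":-1},{"x":0.62,"y":-0.48,"z":0,"yaw":0,"gripper":-1},{"x":0.72,"y":-0.30,"z":0,"yaw":0,"gripper":-1},{"x":0.78,"y":-0.10,"z":0,"yaw":0,"gripper":-1},{"x":0.78,"y":0.10,"z":0,"yaw":0,"gripper":-1},{"x":0.72,"y":0.30,"z":0,"yaw":0,"gripper":-1},{"x":0.62,"y":0.48,"z":0,"yaw":0,"gripper":-1},{"x":0.48,"y":0.62,"z":0,"yaw":0,"gripper":-1},{"x":0.30,"y":0.72,"z":0,"yaw":0,"gripper":-1},{"x":0.10,"y":0.78,"z":0,"yaw":0,"gripper":-1}]'
python3 -m inch '[{"x":-0.10,"y":0.78,"z":0,"yaw":0,"gripper":-1},{"x":-0.30,"y":0.72,"z":0,"yaw":0,"gripper":-1},{"x":-0.48,"y":0.62,"z":0,"yaw":0,"gripper":-1},{"x":-0.62,"y":0.48,"z":0,"yaw":0,"gripper":-1},{"x":-0.72,"y":0.30,"z":0,"yaw":0,"gripper":-1},{"x":-0.78,"y":0.10,"z":0,"yaw":0,"gripper":-1},{"x":-0.78,"y":-0.10,"z":0,"yaw":0,"gripper":-1},{"x":-0.72,"y":-0.30,"z":0,"yaw":0,"gripper":-1},{"x":-0.62,"y":-0.48,"z":0,"yaw":0,"gripper":-1},{"x":-0.48,"y":-0.62,"z":0,"yaw":0,"gripper":-1},{"x":-0.30,"y":-0.72,"z":0,"yaw":0,"gripper":-1},{"x":-0.10,"y":-0.78,"z":0,"yaw":0,"gripper":-1}]'
python3 -m inch '[{"x":0.10,"y":-0.78,"z":0,"yaw":0,"gripper":-1},{"x":0.30,"y":-0.72,"z":0,"yaw":0,"gripper":-1},{"x":0.48,"y":-0.62,"z":0,"yaw":0,"gripper":-1},{"x":0.62,"y":-0.48,"z":0,"yaw":0,"gripper":-1},{"x":0.72,"y":-0.30,"z":0,"yaw":0,"gripper":-1},{"x":0.78,"y":-0.10,"z":0,"yaw":0,"gripper":-1},{"x":0.78,"y":0.10,"z":0,"yaw":0,"gripper":-1},{"x":0.72,"y":0.30,"z":0,"yaw":0,"gripper":-1},{"x":0.62,"y":0.48,"z":0,"yaw":0,"gripper":-1},{"x":0.48,"y":0.62,"z":0,"yaw":0,"gripper":-1},{"x":0.30,"y":0.72,"z":0,"yaw":0,"gripper":-1},{"x":0.10,"y":0.78,"z":0,"yaw":0,"gripper":-1}]'
cat > b.py <<'E'
from h import *
f=grab('side');h=cv2.cvtColor(f['pixels'],cv2.COLOR_RGB2HSV)
for nm,lo,hi in(('orange',(6,150,100),(18,255,255)),('blue',(105,120,60),(125,255,255))):
    m=cv2.inRange(h,lo,hi);m[:280]=0;m[335:]=0;m[:,:318]=0;m[:,370:]=0
    k,l,s,c=cv2.connectedComponentsWithStats(m)
    for i in range(1,k):
        if s[i,4]>6: P=plane(f,c[i],16)[0];print(nm,s[i,4],P[:2].round(0),'r',np.hypot(P[0]-525.5,P[1]+314).round(0))
E
python3 b.py
```

```text
time_s: 12.3
ee_pos: [511.2, -339.9, 147.0]
ee_rot: [179.9, -0.1, 59.7]
force: [0.4, -0.0, -0.7]
gripper_width: 15.8
time_s: 13.3
ee_pos: [540.6, -287.8, 146.2]
ee_rot: [-179.8, 0.1, 59.7]
force: [0.2, -2.0, -0.5]
gripper_width: 15.7
time_s: 14.3
ee_pos: [511.6, -339.2, 147.2]
ee_rot: [179.9, -0.2, 59.6]
force: [1.6, 3.7, -0.6]
gripper_width: 15.7
time_s: 15.3
ee_pos: [539.7, -287.8, 146.1]
ee_rot: [-179.7, 0.2, 59.8]
force: [-2.6, -3.9, -0.2]
gripper_width: 15.8
orange 44 [ 519. -273.] r 41.0
orange 49 [ 493. -289.] r 42.0
orange 36 [ 490. -317.] r 36.0
orange 19 [ 510. -342.] r 32.0
blue 10 [ 550. -278.] r 44.0
blue 44 [ 564. -295.] r 43.0
blue 41 [ 564. -324.] r 39.0
blue 17 [ 543. -344.] r 34.0
```

All eight beads are in the dish, each shifted by about 20–35 mm. I'll do 1.5 more turns, then come back to the middle and rise.

```bash
python3 -m inch '[{"x":-0.10,"y":0.78,"z":0,"yaw":0,"gripper":-1},{"x":-0.30,"y":0.72,"z":0,"yaw":0,"gripper":-1},{"x":-0.48,"y":0.62,"z":0,"yaw":0,"gripper":-1},{"x":-0.62,"y":0.48,"z":0,"yaw":0,"gripper":-1},{"x":-0.72,"y":0.30,"z":0,"yaw":0,"gripper":-1},{"x":-0.78,"y":0.10,"z":0,"yaw":0,"gripper":-1},{"x":-0.78,"y":-0.10,"z":0,"yaw":0,"gripper":-1},{"x":-0.72,"y":-0.30,"z":0,"yaw":0,"gripper":-1},{"x":-0.62,"y":-0.48,"z":0,"yaw":0,"gripper":-1},{"x":-0.48,"y":-0.62,"z":0,"yaw":0,"gripper":-1},{"x":-0.30,"y":-0.72,"z":0,"yaw":0,"gripper":-1},{"x":-0.10,"y":-0.78,"z":0,"yaw":0,"gripper":-1}]'
python3 -m inch '[{"x":0.10,"y":-0.78,"z":0,"yaw":0,"gripper":-1},{"x":0.30,"y":-0.72,"z":0,"yaw":0,"gripper":-1},{"x":0.48,"y":-0.62,"z":0,"yaw":0,"gripper":-1},{"x":0.62,"y":-0.48,"z":0,"yaw":0,"gripper":-1},{"x":0.72,"y":-0.30,"z":0,"yaw":0,"gripper":-1},{"x":0.78,"y":-0.10,"z":0,"yaw":0,"gripper":-1},{"x":0.78,"y":0.10,"z":0,"yaw":0,"gripper":-1},{"x":0.72,"y":0.30,"z":0,"yaw":0,"gripper":-1},{"x":0.62,"y":0.48,"z":0,"yaw":0,"gripper":-1},{"x":0.48,"y":0.62,"z":0,"yaw":0,"gripper":-1},{"x":0.30,"y":0.72,"z":0,"yaw":0,"gripper":-1},{"x":0.10,"y":0.78,"z":0,"yaw":0,"gripper":-1}]'
python3 b.py
python3 -m inch '[{"x":-0.10,"y":0.78,"z":0,"yaw":0,"gripper":-1},{"x":-0.30,"y":0.72,"z":0,"yaw":0,"gripper":-1},{"x":-0.48,"y":0.62,"z":0,"yaw":0,"gripper":-1},{"x":-0.62,"y":0.48,"z":0,"yaw":0,"gripper":-1},{"x":-0.72,"y":0.30,"z":0,"yaw":0,"gripper":-1},{"x":-0.78,"y":0.10,"z":0,"yaw":0,"gripper":-1},{"x":-0.78,"y":-0.10,"z":0,"yaw":0,"gripper":-1},{"x":-0.72,"y":-0.30,"z":0,"yaw":0,"gripper":-1},{"x":-0.62,"y":-0.48,"z":0,"yaw":0,"gripper":-1},{"x":-0.48,"y":-0.62,"z":0,"yaw":0,"gripper":-1},{"x":-0.30,"y":-0.72,"z":0,"yaw":0,"gripper":-1},{"x":-0.10,"y":-0.78,"z":0,"yaw":0,"gripper":-1}]'
python3 -m inch '[{"x":0.10,"y":-0.78,"z":0,"yaw":0,"gripper":-1},{"x":0.30,"y":-0.72,"z":0,"yaw":0,"gripper":-1},{"x":0.48,"y":-0.62,"z":0,"yaw":0,"gripper":-1},{"x":0.62,"y":-0.48,"z":0,"yaw":0,"gripper":-1},{"x":0.72,"y":-0.30,"z":0,"yaw":0,"gripper":-1},{"x":0.78,"y":-0.10,"z":0,"yaw":0,"gripper":-1},{"x":0.78,"y":0.10,"z":0,"yaw":0,"gripper":-1},{"x":0.72,"y":0.30,"z":0,"yaw":0,"gripper":-1},{"x":0.62,"y":0.48,"z":0,"yaw":0,"gripper":-1},{"x":0.48,"y":0.62,"z":0,"yaw":0,"gripper":-1},{"x":0.30,"y":0.72,"z":0,"yaw":0,"gripper":-1},{"x":0.10,"y":0.78,"z":0,"yaw":0,"gripper":-1}]'
python3 b.py
```

```text
time_s: 16.35
ee_pos: [511.5, -340.3, 147.2]
ee_rot: [179.8, -0.1, 59.6]
force: [1.6, 1.8, 0.2]
gripper_width: 15.9
time_s: 17.35
ee_pos: [540.2, -287.1, 146.3]
ee_rot: [-179.7, 0.1, 59.8]
force: [-6.2, -2.3, 1.9]
gripper_width: 15.9
orange 42 [ 531. -272.] r 43.0
orange 44 [ 499. -283.] r 41.0
orange 40 [ 487. -307.] r 39.0
orange 20 [ 502. -337.] r 33.0
blue 31 [ 554. -281.] r 43.0
blue 43 [ 566. -305.] r 41.0
blue 31 [ 559. -333.] r 39.0
blue 15 [ 533. -345.] r 32.0
time_s: 18.4
ee_pos: [511.1, -340.6, 147.0]
ee_rot: [179.9, 0.0, 59.7]
force: [0.5, 0.8, -0.6]
gripper_width: 15.8
time_s: 19.4
ee_pos: [540.3, -287.9, 146.2]
ee_rot: [-179.8, 0.1, 59.8]
force: [-0.2, -2.8, -0.4]
gripper_width: 15.7
orange 48 [ 509. -275.] r 42.0
orange 11 [ 534. -273.] r 41.0
orange 45 [ 489. -298.] r 39.0
orange 25 [ 496. -330.] r 34.0
blue 43 [ 560. -290.] r 42.0
blue 44 [ 567. -316.] r 42.0
blue 30 [ 551. -339.] r 36.0
blue 12 [ 523. -346.] r 32.0
```

That is five turns; each bead has shifted about 40–55 mm and all are inside. Return to the middle, rise, and move back over the holder.

```bash
python3 -m inch '[{"x":-0.75,"y":0.3,"z":0,"yaw":0,"gripper":-1},{"x":-0.75,"y":0,"z":0,"yaw":0,"gripper":-1},{"x":-0.75,"y":-0.1,"z":0,"yaw":0,"gripper":-1},{"x":-0.75,"y":-0.2,"z":0,"yaw":0,"gripper":-1},{"x":0,"y":0,"z":-1,"yaw":0,"gripper":-1},{"x":0,"y":0,"z":-2,"yaw":0,"gripper":-1},{"x":0,"y":0,"z":-2,"yaw":0,"gripper":-1},{"x":0,"y":0,"z":-2,"yaw":0,"gripper":-1},{"x":0,"y":0,"z":-2,"yaw":0,"gripper":-1},{"x":0,"y":0,"z":-2,"yaw":0,"gripper":-1},{"x":0,"y":0,"z":-1,"yaw":0,"gripper":-1},{"x":0,"y":0,"z":0,"yaw":0,"gripper":-1}]'
python3 -m inch '[{"x":1.05,"y":-1.11,"z":0,"yaw":0,"gripper":-1},{"x":1.9,"y":-2,"z":0,"yaw":0,"gripper":-1},{"x":1.9,"y":-2,"z":0,"yaw":0,"gripper":-1},{"x":1.9,"y":-2,"z":0,"yaw":0,"gripper":-1},{"x":1.9,"y":-2,"z":0,"yaw":0,"gripper":-1},{"x":1.8,"y":-2,"z":0,"yaw":0,"gripper":-1},{"x":0,"y":0,"z":0,"yaw":0,"gripper":-1},{"x":0,"y":0,"z":0,"yaw":0,"gripper":-1},{"x":0,"y":0,"z":0,"yaw":0,"gripper":-1},{"x":0,"y":0,"z":0,"yaw":0,"gripper":-1},{"x":0,"y":0,"z":0,"yaw":0,"gripper":-1}]'
python3 b.py
python3 - <<'E'
from h import *
f=load('side');g=grab('scene')
A=cv2.resize(g['pixels'][80:210,220:350],None,fx=3,fy=3);B=cv2.resize(f['pixels'][180:310,250:380],None,fx=3,fy=3)
cv2.imwrite('pics/back.png',cv2.cvtColor(np.hstack([A,B]),cv2.COLOR_RGB2BGR))
p=telemetry.state()['ee_pos'];q=[p[0],p[1],p[2]-133];print(p)
for n,F,o in(('A',g,(220,80)),('B',f,(250,180))): print(n,'tip exp',(proj(F,q)[0]-o)*3,'hole exp',(proj(F,[483,-167,110])[0]-o)*3)
E
```

```text
time_s: 20.45
ee_pos: [526.8, -314.4, 270.4]
ee_rot: [179.7, -0.0, 59.7]
force: [1.5, 0.4, -0.7]
gripper_width: 15.8
time_s: 21.37
ee_pos: [483.0, -168.5, 266.5]
ee_rot: [-180.0, 0.0, 59.6]
force: [0.1, 0.6, -0.4]
gripper_width: 15.8
orange 45 [ 541. -276.] r 41.0
orange 47 [ 509. -275.] r 42.0
orange 44 [ 489. -299.] r 39.0
orange 25 [ 496. -330.] r 34.0
blue 42 [ 560. -290.] r 42.0
blue 43 [ 567. -316.] r 41.0
blue 30 [ 551. -339.] r 36.0
blue 12 [ 523. -346.] r 32.0
[ 482.94282521 -168.3428017   266.59945531]
A tip exp [181.05387141 193.99319285] hole exp [184.30248041 217.43712107]
B tip exp [190.5722733  163.34518821] hole exp [190.43007088 178.26103319]
```

View pics/back.png

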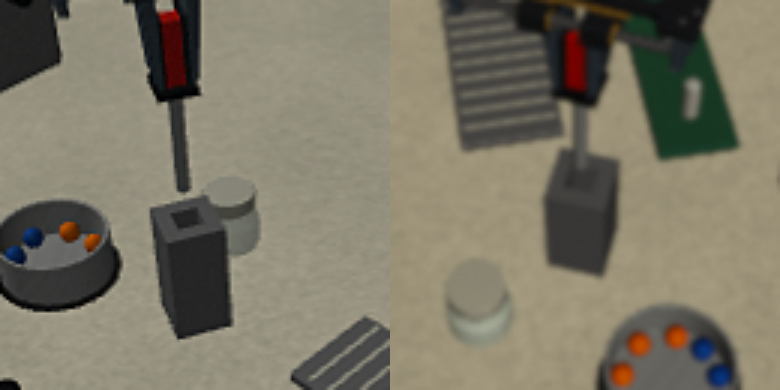

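Tip at (183,190) and hole at (187,218) in the left panel are both within a pixel or so of expected. The rod is straight and over the hole, so lower it.

```bash
python3 -m inch '[{"x":0,"y":0,"z":1,"yaw":0,"gripper":-1},{"x":0,"y":0,"z":1,"yaw":0,"gripper":-1},{"x":0,"y":0,"z":1,"yaw":0,"gripper":-1},{"x":0,"y":0,"z":1,"yaw":0,"gripper":-1},{"x":0,"y":0,"z":1,"yaw":0,"gripper":-1},{"x":0,"y":0,"z":1,"yaw":0,"gripper":-1},{"x":0,"y":0,"z":0,"yaw":0,"gripper":-1},{"x":0,"y":0,"z":0,"yaw":0,"gripper":-1}]'
python3 -m inch '[{"x":0,"y":0,"z":1,"yaw":0,"gripper":-1},{"x":0,"y":0,"z":1.5,"yaw":0,"gripper":-1},{"x":0,"y":0,"z":1.5,"yaw":0,"gripper":-1},{"x":0,"y":0,"z":1,"yaw":0,"gripper":-1},{"x":0,"y":0,"z":0,"yaw":0,"gripper":-1},{"x":0,"y":0,"z":0,"yaw":0,"gripper":-1},{"x":0,"y":0,"z":0,"yaw":0,"gripper":-1},{"x":0,"y":0,"z":0,"yaw":0,"gripper":-1},{"x":0,"y":0,"z":0,"yaw":0,"gripper":-1}]'
```

```text
time_s: 22.13
ee_pos: [482.5, -167.5, 206.2]
ee_rot: [-179.9, 0.0, 59.7]
force: [0.7, -1.1, -1.4]
gripper_width: 15.9
time_s: 22.88
ee_pos: [483.3, -167.8, 157.7]
ee_rot: [179.9, -0.0, 59.7]
force: [0.6, -0.5, 0.1]
gripper_width: 15.7
```

```bash
python3 -m inch '[{"x":0,"y":0,"z":0.5,"yaw":0,"gripper":-1},{"x":0,"y":0,"z":0.5,"yaw":0,"gripper":-1},{"x":0,"y":0,"z":0.3,"yaw":0,"gripper":-1},{"x":0,"y":0,"z":0.1,"yaw":0,"gripper":-1},{"x":0,"y":0,"z":0,"yaw":0,"gripper":-1},{"x":0,"y":0,"z":0,"yaw":0,"gripper":-1},{"x":0,"y":0,"z":0,"yaw":0,"gripper":-1},{"x":0,"y":0,"z":0,"yaw":0,"gripper":-1}]'
```

```text
time_s: 23.55
ee_pos: [482.7, -167.6, 142.9]
ee_rot: [-180.0, -0.0, 59.7]
force: [-0.8, 0.2, 0.8]
gripper_width: 15.8
```

Seated; the height matches the initial hang. Release, rise, and turn to yaw 0 on the way to the pots.

```bash
python3 -m inch '[{"x":0,"y":0,"z":0,"yaw":0,"gripper":1},{"x":0,"y":0,"z":0,"yaw":0,"gripper":1},{"x":0,"y":0,"z":0,"yaw":0,"gripper":1},{"x":0,"y":0,"z":0,"yaw":0,"gripper":1},{"x":0,"y":0,"z":0,"yaw":0,"gripper":1},{"x":0,"y":0,"z":0,"yaw":0,"gripper":1},{"x":0,"y":0,"z":-1,"yaw":0,"gripper":1},{"x":0,"y":0,"z":-2,"yaw":0,"gripper":1},{"x":0,"y":0,"z":-3,"yaw":0,"gripper":1},{"x":0,"y":0,"z":-3,"yaw":0,"gripper":1},{"x":0,"y":0,"z":-3,"yaw":0,"gripper":1},{"x":0,"y":0,"z":-3,"yaw":0,"gripper":1}]' 20
python3 -m inch '[{"x":0,"y":0,"z":0,"yaw":1,"gripper":1},{"x":0,"y":0,"z":0,"yaw":1,"gripper":1},{"x":0,"y":0,"z":0,"yaw":1,"gripper":1},{"x":0,"y":0,"z":0,"yaw":1,"gripper":1},{"x":0,"y":0,"z":0,"yaw":1,"gripper":1},{"x":0,"y":0,"z":0,"yaw":1,"gripper":1},{"x":0,"y":0,"z":0,"yaw":1,"gripper":1},{"x":0,"y":0,"z":0,"yaw":1,"gripper":1},{"x":0,"y":0,"z":0,"yaw":1,"gripper":1},{"x":0,"y":0,"z":0,"yaw":1,"gripper":1},{"x":0,"y":0,"z":0,"yaw":1,"gripper":1},{"x":0,"y":0,"z":0,"yaw":0.94,"gripper":1}]'
```

```text
time_s: 24.55
ee_pos: [482.5, -167.6, 295.3]
ee_rot: [179.9, -0.0, 59.7]
force: [0.9, -1.2, 0.8]
gripper_width: 90.4
time_s: 25.55
ee_pos: [482.7, -167.6, 293.8]
ee_rot: [180.0, -0.0, -0.2]
force: [0.2, -0.2, 0.5]
gripper_width: 91.0
```

```bash
python3 -m inch '[{"x":-0.75,"y":-3.6,"z":0,"yaw":0,"gripper":1},{"x":-0.75,"y":-3.6,"z":0,"yaw":0,"gripper":1},{"x":-0.75,"y":-3.6,"z":0,"yaw":0,"gripper":1},{"x":-0.75,"y":-3.6,"z":0,"yaw":0,"gripper":1},{"x":-0.75,"y":-3.6,"z":0,"yaw":0,"gripper":1},{"x":-0.75,"y":-3.6,"z":0,"yaw":0,"gripper":1},{"x":-0.75,"y":-3.6,"z":0,"yaw":0,"gripper":1},{"x":-0.75,"y":-3.6,"z":0,"yaw":0,"gripper":1},{"x":-0.75,"y":-3.6,"z":0,"yaw":0,"gripper":1},{"x":-0.75,"y":-3.6,"z":0,"yaw":0,"gripper":1},{"x":-0.75,"y":-3.6,"z":0,"yaw":0,"gripper":1},{"x":0,"y":0,"z":0,"yaw":0,"gripper":1}]'
python3 -m inch '[{"x":0,"y":0,"z":0,"yaw":0,"gripper":1},{"x":0,"y":0,"z":0,"yaw":0,"gripper":1},{"x":0,"y":0,"z":0,"yaw":0,"gripper":1}]'
python3 - <<'E'
from h import *
f=grab('wrist');g=grab('side');s=grab('scene')
W=cv2.resize(f['pixels'][:300],(600,281))
S=cv2.resize(s['pixels'][110:190,240:320],(200,200),interpolation=cv2.INTER_CUBIC);
V=np.zeros((481,600,3),np.uint8);V[:281]=W;V[281:,:200]=S
V[281:,200:400]=cv2.resize(g['pixels'][190:270,270:350],(200,200),interpolation=cv2.INTER_CUBIC)
V[281:,400:]=cv2.resize(g['pixels'][120:220,240:340],(200,200),interpolation=cv2.INTER_CUBIC)
cv2.imwrite('pics/w3.png',cv2.cvtColor(V,cv2.COLOR_RGB2BGR));print(telemetry.state()['ee_pos'])
E
```

```text
time_s: 26.55
ee_pos: [398.9, 233.6, 293.7]
ee_rot: [-179.8, -0.0, 0.4]
force: [-0.8, -0.0, 1.0]
gripper_width: 91.3
time_s: 26.8
ee_pos: [400.5, 227.3, 293.3]
ee_rot: [180.0, -0.0, -0.1]
force: [0.6, -0.6, 0.3]
gripper_width: 90.9
[400.63657323 227.20799669 293.14455279]
```

View pics/w3.png

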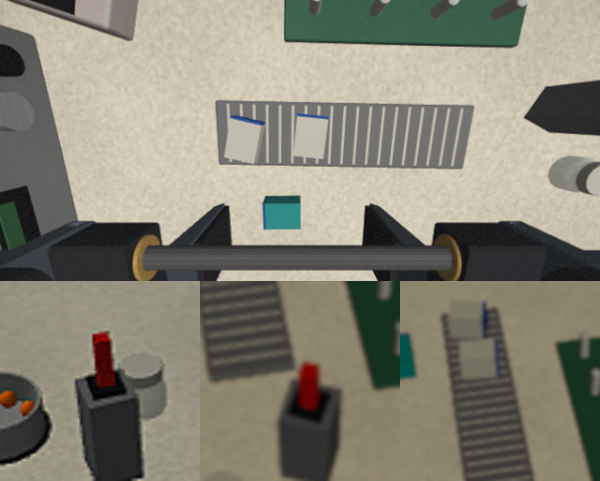

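The rod hangs in its holder (lower panels). The wrist view shows the two white pots at (244,139) and (311,137) on the board, blue bottoms up in the image (+x), and the turquoise look-alike at (282,212), which stays. Triangulating the pots from wrist and scene.

Run:
```python
from h import *
w=load('wrist');s=load('scene')
A=lambda p:np.array(p)/2.857+(205,120)-.3
P={'near':[(553,326),(601,360),(642,322),(598,289)],'far':[(666,393),(716,431),(764,389),(717,351)]} # +x-y,+x+y,-x+y,-x-y
W={'near':[(328,120),(297,117),(294,158),(326,160)],'far':[(264,125),(230,118),(225,158),(258,163)]}
for k in P:
    u=np.array(W[k])*640/600
    X=[tri(w,u[i],s,A(P[k][i])) for i in range(4)];C=np.array([x[0] for x in X]);print(k,C.round(0).tolist(),C.mean(0).round(1),[x[1].round(1) for x in X])
    Q=plane(w,u,56);print(' @56',Q[:,:2].round(1).tolist(),Q.mean(0).round(1));a=Q[[0,1]].mean(0)-Q[[2,3]].mean(0);print(' axis deg',np.degrees(np.arctan2(a[1],a[0])).round(1),np.linalg.norm(a).round(1),np.linalg.norm(Q[0]-Q[1]).round(1))
b=np.array([(217,101),(219,164),(473,107),(463,168)])*640/600
print('board',plane(w,b,12)[:,:2].round(0).tolist())
t=np.array([(263,196),(300,196),(300,228)])*640/600;print('turq',plane(w,t,45)[:,:2].round(0).tolist())
```

```text
near [[469.0, 182.0, 53.0], [473.0, 227.0, 52.0], [415.0, 230.0, 47.0], [412.0, 185.0, 51.0]] [442.2 206.2  50.7] [np.float64(1.9), np.float64(3.7), np.float64(2.2), np.float64(6.4)]
 @56 [[469.6, 181.6], [473.8, 224.9], [416.4, 229.4], [413.3, 182.8]] [443.3 204.7  56. ]
 axis deg -2.9 56.9 43.6
far [[461.0, 276.0, 42.0], [472.0, 322.0, 48.0], [415.0, 332.0, 49.0], [406.0, 287.0, 49.0]] [438.5 304.3  46.9] [np.float64(6.4), np.float64(3.6), np.float64(2.6), np.float64(8.2)]
 @56 [[463.0, 271.3], [472.5, 318.4], [416.5, 329.4], [409.1, 281.9]] [440.3 300.2  56. ]
 axis deg -11.1 56.0 48.0
board [[497.0, 347.0], [400.0, 352.0], [488.0, -45.0], [393.0, -46.0]]
turq [[356.0, 278.0], [355.0, 220.0], [302.0, 220.0]]
```

Near pot: centre (443.3,204.7), axis −3°. Far pot: (440.3,300.2), axis −11°. Sizes and heights agree with the text.

The tool can only stay vertical, so the pot has to be turned in the fingers. First try: grip a small corner at the blue end lightly and lift, so that it swings mouth-down about the rim resting on the board.

```bash
python3 -m inch '[{"x":2.76,"y":0.82,"z":0,"yaw":0,"gripper":1},{"x":2.76,"y":0.82,"z":2,"yaw":0,"gripper":1},{"x":2.76,"y":0.82,"z":3,"yaw":0.58,"gripper":1},{"x":0,"y":0,"z":4,"yaw":0,"gripper":1},{"x":0,"y":0,"z":4,"yaw":0,"gripper":1},{"x":0,"y":0,"z":4,"yaw":0,"gripper":0.5},{"x":0,"y":0,"z":1.5,"yaw":0,"gripper":0.5},{"x":0,"y":0,"z":0,"yaw":0,"gripper":0.5},{"x":0,"y":0,"z":0,"yaw":0,"gripper":0.5},{"x":0,"y":0,"z":0,"yaw":0,"gripper":0.5},{"x":0,"y":0,"z":0,"yaw":0,"gripper":0.5},{"x":0,"y":0,"z":0,"yaw":0,"gripper":0.5}]' 3
```

```text
time_s: 27.95
ee_pos: [484.2, 204.1, 109.8]
ee_rot: [-179.9, -0.2, -2.9]
force: [-0.3, -0.2, -0.5]
gripper_width: 68.7
```

```bash
python3 -m inch '[{"x":-0.1,"y":0.13,"z":1.5,"yaw":0,"gripper":0.5},{"x":0,"y":0,"z":1.5,"yaw":0,"gripper":0.5},{"x":0,"y":0,"z":0.8,"yaw":0,"gripper":0.5},{"x":0,"y":0,"z":0,"yaw":0,"gripper":0.5},{"x":0,"y":0,"z":0,"yaw":0,"gripper":-1},{"x":0,"y":0,"z":0,"yaw":0,"gripper":-1},{"x":0,"y":0,"z":0,"yaw":0,"gripper":-1},{"x":0,"y":0,"z":0,"yaw":0,"gripper":-1},{"x":0,"y":0,"z":0,"yaw":0,"gripper":-1},{"x":0,"y":0,"z":0,"yaw":0,"gripper":-1}]' 3
python3 -m inch '[{"x":0,"y":0,"z":0,"yaw":0,"gripper":-1},{"x":0,"y":0,"z":0,"yaw":0,"gripper":-1}]' 3
```

```text
time_s: 28.78
ee_pos: [482.6, 202.8, 70.6]
ee_rot: [-180.0, -0.1, -2.9]
force: [0.5, 0.7, 3.3]
gripper_width: 44.3
time_s: 28.95
ee_pos: [482.6, 202.8, 70.5]
ee_rot: [-180.0, -0.1, -2.9]
force: [0.4, 0.3, 3.8]
gripper_width: 44.2
```

```bash
python3 -m inch '[{"x":-0.2,"y":0,"z":-0.4,"yaw":0,"gripper":-1},{"x":-0.3,"y":0,"z":-0.4,"yaw":0,"gripper":-1},{"x":-0.3,"y":0,"z":-0.4,"yaw":0,"gripper":-1},{"x":-0.3,"y":0,"z":-0.4,"yaw":0,"gripper":-1},{"x":-0.4,"y":0,"z":-0.4,"yaw":0,"gripper":-1},{"x":-0.4,"y":0,"z":-0.4,"yaw":0,"gripper":-1},{"x":0,"y":0,"z":0,"yaw":0,"gripper":-1},{"x":0,"y":0,"z":0,"yaw":0,"gripper":-1},{"x":0,"y":0,"z":0,"yaw":0,"gripper":-1}]' 3
python3 - <<'E'
from h import *
f=grab('wrist');g=grab('side');s=grab('scene')
V=np.hstack([cv2.resize(s['pixels'][180:310,370:500],(400,400),interpolation=cv2.INTER_CUBIC),cv2.resize(g['pixels'][100:200,230:330],(400,400),interpolation=cv2.INTER_CUBIC)])
cv2.imwrite('pics/tip1.png',cv2.cvtColor(V,cv2.COLOR_RGB2BGR))
E
```

```text
time_s: 29.7
ee_pos: [463.0, 203.5, 94.0]
ee_rot: [-180.0, -0.0, -2.9]
force: [0.1, -0.7, -0.3]
gripper_width: 44.4
```

View pics/tip1.png

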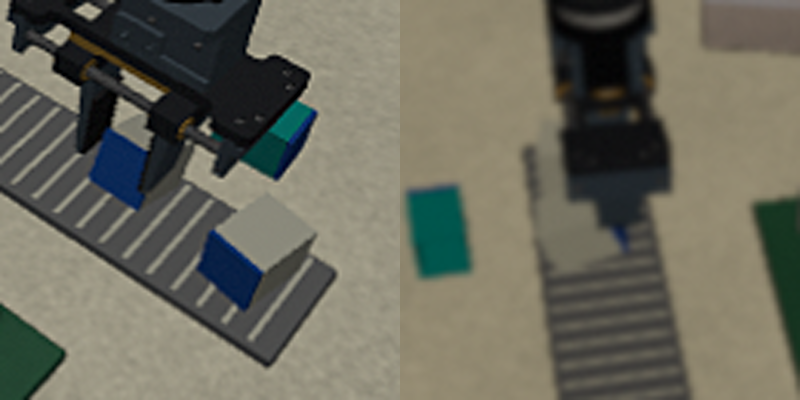

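In the side panel the pot's blue end is lifting and the lower edge is slanted, so the pot pivots in the fingers. I'll follow the arc about the resting rim edge.

```bash
python3 -m inch '[{"x":-0.5,"y":0,"z":-0.3,"yaw":0,"gripper":-1},{"x":-0.6,"y":0,"z":-0.3,"yaw":0,"gripper":-1},{"x":-0.6,"y":0,"z":-0.2,"yaw":0,"gripper":-1},{"x":-0.6,"y":0,"z":-0.15,"yaw":0,"gripper":-1},{"x":-0.6,"y":0,"z":0,"yaw":0,"gripper":-1},{"x":-0.6,"y":0,"z":0,"yaw":0,"gripper":-1},{"x":0,"y":0,"z":0,"yaw":0,"gripper":-1},{"x":0,"y":0,"z":0,"yaw":0,"gripper":-1},{"x":0,"y":0,"z":0,"yaw":0,"gripper":-1}]' 3
python3 - <<'E'
from h import *
f=grab('wrist');g=grab('side');s=grab('scene')
V=np.hstack([cv2.resize(s['pixels'][180:310,370:500],(400,400),interpolation=cv2.INTER_CUBIC),cv2.resize(g['pixels'][100:200,230:330],(400,400),interpolation=cv2.INTER_CUBIC)])
cv2.imwrite('pics/tip2.png',cv2.cvtColor(V,cv2.COLOR_RGB2BGR))
b=cv2.inRange(cv2.cvtColor(s['pixels'],cv2.COLOR_RGB2HSV),(105,110,40),(125,255,255));k,l,st,c=cv2.connectedComponentsWithStats(b)
print([(c[i].round(),st[i].tolist()) for i in range(1,k) if st[i,4]>20 and 180<c[i][1]<300 and c[i][0]>380])
E
```

```text
time_s: 30.6
ee_pos: [428.3, 205.4, 103.5]
ee_rot: [-180.0, -0.0, -2.9]
force: [0.0, 0.7, -0.5]
gripper_width: 44.5
[(array([418., 223.]), [408, 211, 20, 26, 317]), (array([465., 227.]), [459, 216, 14, 22, 72]), (array([444., 267.]), [434, 255, 21, 26, 290])]
```

View pics/tip2.png

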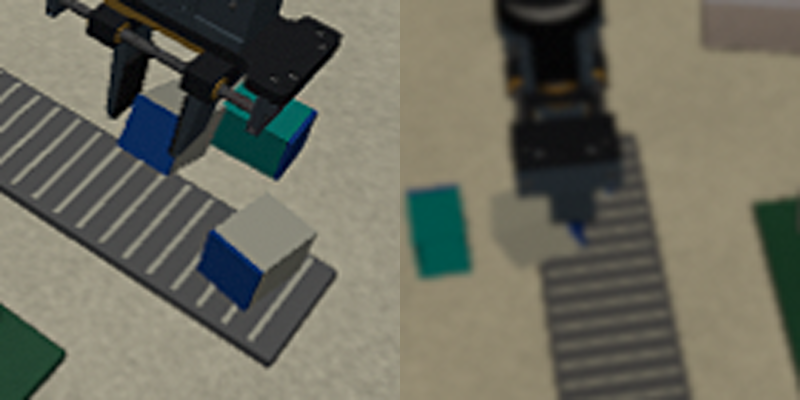

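The pot is now tilted roughly 35° (lower edge slope in the side panel) but the rim slid rather than catching. I'll work out the tilt from the blue face's lower corners. Then I'll use the board's +x side edge as a stop for the rim and finish the tipping there.

```bash
cat > tilt.py <<'E'
from h import *
import sys
def tilt(f,yaw,lim=None):
    st=telemetry.state();p=st['ee_pos'];print('tcp',p.round(1),'F',st['force'].round(1))
    b=cv2.inRange(cv2.cvtColor(f['pixels'],cv2.COLOR_RGB2HSV),(105,110,40),(125,255,255))
    k,l,s,c=cv2.connectedComponentsWithStats(b)
    e=proj(f,[p[0]-15,p[1],p[2]-35])[0]
    i=min([j for j in range(1,k) if s[j,4]>60],key=lambda j:np.hypot(*(c[j]-e)))
    q=np.argwhere(l==i)[:,::-1].astype(float);print('blob',c[i].round(),s[i].tolist())
    a=np.radians(yaw);n=np.array([-np.sin(a),np.cos(a),0]);u=np.array([np.cos(a),np.sin(a),0])
    for nm,px,off in(('low+y',q[np.argmax(q[:,1]+.5*q[:,0]*0)],22),('low-y',q[np.argmin(q[:,0]-.4*q[:,1])],-22)):
        C,d=ray(f,px+.5);d=d[0];t=(off-(C-[p[0],p[1],0])@n)/(d@n);X=C+t*d;print(nm,px,X.round(1),'rel to tcp along u',((X-p)@u).round(1),'dz',(X[2]-p[2]).round(1))
if __name__=='__main__': tilt(grab('scene'),float(sys.argv[1]))
E
python3 tilt.py -2.9
```

```text
tcp [428.4 205.3 103.4] F [ 1.   0.1 -0. ]
blob [418. 223.] [408, 211, 20, 26, 317]
low+y [423. 236.] [432.  227.1  45. ] rel to tcp along u 2.5 dz -58.4
low-y [408. 226.] [422.5 183.5  37.9] rel to tcp along u -4.8 dz -65.5
```

The lower corners give a tilt of only about 12°, with the rim hanging 20 mm above the board. The pads hold it by torsion. So: carry it over to the gap between board and stand, lower the rim edge to the table against the board's side, and arc the grip over that fixed edge.

```bash
python3 -m inch '[{"x":0.8,"y":0,"z":-0.5,"yaw":0,"gripper":-1},{"x":1.5,"y":0,"z":-0.5,"yaw":0,"gripper":-1},{"x":2,"y":0,"z":0,"yaw":0,"gripper":-1},{"x":2,"y":0,"z":0,"yaw":0,"gripper":-1},{"x":2,"y":0,"z":0,"yaw":0,"gripper":-1},{"x":2,"y":0,"z":0,"yaw":0,"gripper":-1},{"x":1.5,"y":0,"z":0,"yaw":0,"gripper":-1},{"x":1.2,"y":0,"z":0,"yaw":0,"gripper":-1},{"x":0.5,"y":0,"z":0,"yaw":0,"gripper":-1},{"x":0,"y":0,"z":0,"yaw":0,"gripper":-1},{"x":0,"y":0,"z":0,"yaw":0,"gripper":-1},{"x":0,"y":0,"z":0,"yaw":0,"gripper":-1}]' 3
python3 tilt.py -2.9
python3 - <<'E'
from h import *
g=grab('side');f=load('scene')
V=np.hstack([cv2.resize(f['pixels'][190:310,330:450],(400,400),interpolation=cv2.INTER_CUBIC),cv2.resize(g['pixels'][110:190,260:340],(400,400),interpolation=cv2.INTER_CUBIC)])
cv2.imwrite('pics/tip3.png',cv2.cvtColor(V,cv2.COLOR_RGB2BGR))
E
```

```text
time_s: 31.8
ee_pos: [562.1, 198.3, 113.4]
ee_rot: [180.0, 0.1, -2.9]
force: [0.0, 0.7, -0.6]
gripper_width: 44.3
tcp [562.1 198.4 113.5] F [-0.2  0.  -0.8]
blob [381. 255.] [371, 241, 19, 30, 345]
low+y [387. 270.] [566.2 220.2  53.5] rel to tcp along u 3.0 dz -60.0
low-y [371. 259.] [559.6 176.5  44.6] rel to tcp along u -1.5 dz -68.9
```

View pics/tip3.png

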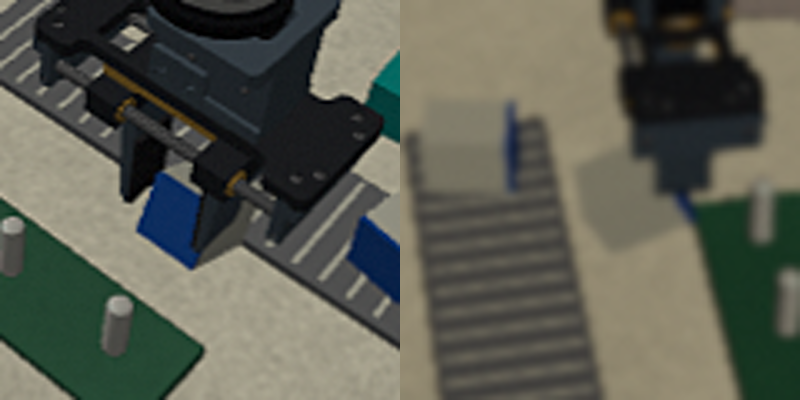

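Run:
```python
from h import *
g=load('side');a=np.radians(-2.9);n=np.array([-np.sin(a),np.cos(a),0]);p=np.array([562.1,198.4,0])
for nm,px in(('mouthlow',(302.4,160)),('botlow',(318.4,154.4)),('mouthtop',(295.4,144.6))):
    C,d=ray(g,px);d=d[0];t=(-22-(C-p)@n)/(d@n);print(nm,(C+t*d).round(1))
print(plane(g,[(260+(600-400)/5,110+400/5),(260+(545-400)/5,110+120/5)],12).round(1))
```

```text
mouthlow [517.5 178.6  43.8]
botlow [568.8 176.   60.8]
mouthtop [497.9 179.6 112.2]
[[491.4  83.3  12. ]
 [500.  347.5  12. ]]
```

Tilt is about 17°, with the rim's lower edge near (511, z 41). Lower it, move against the board's side (x≈495), then arc over.

```bash
python3 -m inch '[{"x":0,"y":0,"z":1,"yaw":0,"gripper":-1},{"x":0,"y":0,"z":1,"yaw":0,"gripper":-1},{"x":0,"y":0,"z":1,"yaw":0,"gripper":-1},{"x":0,"y":0,"z":0.6,"yaw":0,"gripper":-1},{"x":0,"y":0,"z":0,"yaw":0,"gripper":-1},{"x":0,"y":0,"z":0,"yaw":0,"gripper":-1},{"x":0,"y":0,"z":0,"yaw":0,"gripper":-1}]' 3
python3 -m inch '[{"x":-0.5,"y":0,"z":0,"yaw":0,"gripper":-1},{"x":-0.5,"y":0,"z":0,"yaw":0,"gripper":-1},{"x":-0.5,"y":0,"z":0,"yaw":0,"gripper":-1},{"x":0,"y":0,"z":0,"yaw":0,"gripper":-1},{"x":0,"y":0,"z":0,"yaw":0,"gripper":-1},{"x":0,"y":0,"z":0,"yaw":0,"gripper":-1}]' 3
python3 tilt.py -2.9
python3 -m inch '[{"x":-0.54,"y":0,"z":-0.35,"yaw":0,"gripper":-1},{"x":-0.54,"y":0,"z":-0.32,"yaw":0,"gripper":-1},{"x":-0.6,"y":0,"z":-0.26,"yaw":0,"gripper":-1},{"x":-0.6,"y":0,"z":-0.22,"yaw":0,"gripper":-1},{"x":0,"y":0,"z":0,"yaw":0,"gripper":-1},{"x":0,"y":0,"z":0,"yaw":0,"gripper":-1},{"x":0,"y":0,"z":0,"yaw":0,"gripper":-1}]' 3
python3 tilt.py -2.9
```

```text
time_s: 32.48
ee_pos: [563.1, 198.5, 77.4]
ee_rot: [-180.0, -0.0, -2.9]
force: [0.2, -0.4, -0.7]
gripper_width: 44.6
time_s: 32.98
ee_pos: [547.9, 199.2, 77.7]
ee_rot: [-180.0, -0.0, -2.9]
force: [1.1, 0.6, -0.3]
gripper_width: 44.2
tcp [548.  199.2  77.6] F [-1.6  1.   0.2]
blob [383. 261.] [374, 248, 19, 28, 313]
low+y [388. 275.] [557.2 220.8  25.9] rel to tcp along u 8.1 dz -51.6
low-y [374. 265.] [543.4 177.4   6.7] rel to tcp along u -3.5 dz -70.9
time_s: 33.62
ee_pos: [525.0, 200.3, 89.0]
ee_rot: [-180.0, -0.0, -2.9]
force: [-1.0, 0.1, -0.4]
gripper_width: 44.1
tcp [525.1 200.3  88.9] F [ 0.1  0.  -1.2]
blob [389. 252.] [377, 239, 23, 28, 387]
low+y [393. 266.] [543.9 221.4  44.6] rel to tcp along u 17.6 dz -44.3
low-y [377. 255.] [538.  177.6  37.9] rel to tcp along u 14.0 dz -50.9
```

The tilt is now about 42°, so it's turning about the board edge as planned. Continue the arc.

```bash
python3 -m inch '[{"x":-0.64,"y":0,"z":-0.14,"yaw":0,"gripper":-1},{"x":-0.64,"y":0,"z":-0.12,"yaw":0,"gripper":-1},{"x":-0.65,"y":0,"z":-0.05,"yaw":0,"gripper":-1},{"x":-0.65,"y":0,"z":0,"yaw":0,"gripper":-1},{"x":-0.64,"y":0,"z":0.08,"yaw":0,"gripper":-1},{"x":-0.64,"y":0,"z":0.1,"yaw":0,"gripper":-1},{"x":0,"y":0,"z":0,"yaw":0,"gripper":-1},{"x":0,"y":0,"z":0,"yaw":0,"gripper":-1},{"x":0,"y":0,"z":0,"yaw":0,"gripper":-1}]' 3
python3 tilt.py -2.9
python3 -m inch '[{"x":-0.6,"y":0,"z":0.2,"yaw":0,"gripper":-1},{"x":-0.6,"y":0,"z":0.2,"yaw":0,"gripper":-1},{"x":-0.5,"y":0,"z":0.27,"yaw":0,"gripper":-1},{"x":-0.5,"y":0,"z":0.27,"yaw":0,"gripper":-1},{"x":0,"y":0,"z":0,"yaw":0,"gripper":-1},{"x":0,"y":0,"z":0,"yaw":0,"gripper":-1},{"x":0,"y":0,"z":0,"yaw":0,"gripper":-1}]' 3
python3 tilt.py -2.9
```

```text
time_s: 34.42
ee_pos: [486.5, 202.3, 90.1]
ee_rot: [180.0, 0.0, -2.9]
force: [-0.3, -0.7, -0.9]
gripper_width: 43.9
tcp [486.7 202.2  90.1] F [-0.9  0.5 -0.2]
blob [400. 240.] [387, 228, 24, 25, 343]
low+y [403. 252.] [513.4 222.9  63.3] rel to tcp along u 25.6 dz -26.8
low-y [387. 241.] [506.7 179.2  57.7] rel to tcp along u 21.1 dz -32.4
time_s: 35.05
ee_pos: [464.0, 203.2, 80.4]
ee_rot: [180.0, 0.1, -2.9]
force: [0.3, -0.2, -0.1]
gripper_width: 44.2
tcp [464.2 203.2  80.4] F [ 0.6  0.2 -1.5]
blob [406. 234.] [394, 225, 23, 19, 254]
low+y [409. 243.] [495.4 223.7  76.9] rel to tcp along u 30.1 dz -3.6
low-y [394. 233.] [482.5 180.3  63.8] rel to tcp along u 19.4 dz -16.7
```

The tilt is about 90° now: the pot is mouth-down at the board's edge. I'll shift it 20 mm onto the board, set it down, open, and check the blue top with the cameras.

```bash
python3 -m inch '[{"x":0,"y":0,"z":-0.5,"yaw":0,"gripper":-1},{"x":0,"y":0,"z":-0.5,"yaw":0,"gripper":-1},{"x":-0.6,"y":0,"z":0,"yaw":0,"gripper":-1},{"x":-0.7,"y":0,"z":0,"yaw":0,"gripper":-1},{"x":-0.7,"y":0,"z":0,"yaw":0,"gripper":-1},{"x":0,"y":0,"z":0,"yaw":0,"gripper":-1},{"x":0,"y":0,"z":0.3,"yaw":0,"gripper":-1},{"x":0,"y":0,"z":0.3,"yaw":0,"gripper":-1},{"x":0,"y":0,"z":0.3,"yaw":0,"gripper":-1},{"x":0,"y":0,"z":0,"yaw":0,"gripper":-1},{"x":0,"y":0,"z":0,"yaw":0,"gripper":-1}]' 3
python3 tilt.py -2.9
python3 -m inch '[{"x":0,"y":0,"z":0,"yaw":0,"gripper":0.5},{"x":0,"y":0,"z":0,"yaw":0,"gripper":0.5},{"x":0,"y":0,"z":0,"yaw":0,"gripper":0.5},{"x":0,"y":0,"z":0,"yaw":0,"gripper":0.5},{"x":0,"y":0,"z":-2,"yaw":0,"gripper":0.5},{"x":0,"y":0,"z":-3,"yaw":0,"gripper":0.5},{"x":0,"y":0,"z":-4,"yaw":0,"gripper":0.5},{"x":-1,"y":0,"z":-4,"yaw":0,"gripper":0.5},{"x":-2,"y":0,"z":-4,"yaw":0,"gripper":1},{"x":-2.5,"y":0,"z":-3,"yaw":0,"gripper":1},{"x":0,"y":0,"z":0,"yaw":0,"gripper":1},{"x":0,"y":0,"z":0,"yaw":0,"gripper":1}]' 3
python3 - <<'E'
from h import *
fs={n:grab(n,n+'_u.png') for n in('wrist','scene','side')}
for n,f in fs.items():
    b=cv2.inRange(cv2.cvtColor(f['pixels'],cv2.COLOR_RGB2HSV),(105,110,30),(125,255,255));k,l,st,c=cv2.connectedComponentsWithStats(b)
    for i in range(1,k):
        P=plane(f,c[i],72)[0]
        if st[i,4]>25 and 350<P[0]<600 and 100<P[1]<350:
            q=np.argwhere(l==i)[:,::-1].astype(np.float32);B=plane(f,cv2.boxPoints(cv2.minAreaRect(q)),72)[:,:2]
            print(n,c[i].round(1),st[i].tolist(),P.round(1),B.round(0).tolist())
print(telemetry.state()['ee_pos'])
E
```

```text
time_s: 36.02
ee_pos: [444.7, 204.3, 81.5]
ee_rot: [180.0, 0.0, -2.9]
force: [-0.5, -0.4, -1.2]
gripper_width: 44.3
tcp [444.8 204.4  81.6] F [ 0.2  0.6 -1. ]
blob [411. 228.] [399, 220, 23, 18, 239]
low+y [414. 237.] [479.  224.7  82.3] rel to tcp along u 33.2 dz 0.7
low-y [399. 227.] [465.9 181.3  70. ] rel to tcp along u 22.3 dz -11.6
time_s: 37.07
ee_pos: [391.1, 207.5, 281.1]
ee_rot: [-179.9, -0.3, -2.8]
force: [1.0, -0.7, -0.5]
gripper_width: 90.5
wrist [317.5 118. ] [300, 100, 36, 37, 1330] [473. 201.  72.] [[494.0, 221.0], [492.0, 179.0], [451.0, 181.0], [453.0, 223.0]]
wrist [245.5 125.1] [226, 121, 40, 9, 125] [469.  288.6  72. ] [[472.0, 312.0], [476.0, 311.0], [466.0, 265.0], [462.0, 266.0]]
scene [465.4 226.7] [459, 216, 14, 22, 79] [369.8 289.8  72. ] [[405.0, 286.0], [329.0, 284.0], [332.0, 294.0], [407.0, 295.0]]
scene [406.9 234.4] [393, 224, 29, 22, 348] [473.8 204.8  72. ] [[496.0, 182.0], [447.0, 175.0], [451.0, 227.0], [498.0, 232.0]]
scene [444.1 267.4] [434, 255, 21, 26, 290] [498.2 306.3  72. ] [[511.0, 281.0], [476.0, 282.0], [487.0, 330.0], [520.0, 328.0]]
side [286.  149.4] [280, 135, 14, 21, 136] [470.9 207.7  72. ] [[462.0, 279.0], [504.0, 271.0], [488.0, 178.0], [449.0, 186.0]]
[390.87756525 206.75308535 277.6131467 ]
```

The wrist view puts a 42×42 mm blue square at z=72 (centre 472.7,201) and the scene view gives (473.8,205). So the pot stands mouth-down on the board. Now grip it properly and carry it to peg 3.

```bash
python3 -m inch '[{"x":2.05,"y":0,"z":1,"yaw":0,"gripper":1},{"x":2.05,"y":0,"z":2,"yaw":0,"gripper":1},{"x":2.05,"y":0.07,"z":3,"yaw":0,"gripper":1},{"x":2.05,"y":0,"z":3,"yaw":0,"gripper":1},{"x":0,"y":0,"z":3,"yaw":0,"gripper":1},{"x":0,"y":0,"z":3,"yaw":0,"gripper":1},{"x":0,"y":0,"z":0,"yaw":0,"gripper":1},{"x":0,"y":0,"z":0,"yaw":0,"gripper":1},{"x":0,"y":0,"z":0,"yaw":0,"gripper":1},{"x":0,"y":0,"z":0,"yaw":0,"gripper":1},{"x":0,"y":0,"z":0,"yaw":0,"gripper":1}]' 15
```

```text
time_s: 38.13
ee_pos: [474.0, 202.7, 130.9]
ee_rot: [-179.9, -0.2, -2.9]
force: [0.2, -0.8, -0.4]
gripper_width: 91.6
```

```bash
python3 -m inch '[{"x":-0.1,"y":0,"z":2,"yaw":0,"gripper":1},{"x":0,"y":0,"z":2,"yaw":0,"gripper":1},{"x":0,"y":0,"z":2,"yaw":0,"gripper":1},{"x":0,"y":0,"z":2,"yaw":0,"gripper":1},{"x":0,"y":0,"z":0,"yaw":0,"gripper":1},{"x":0,"y":0,"z":0,"yaw":0,"gripper":-1},{"x":0,"y":0,"z":0,"yaw":0,"gripper":-1},{"x":0,"y":0,"z":0,"yaw":0,"gripper":-1},{"x":0,"y":0,"z":0,"yaw":0,"gripper":-1},{"x":0,"y":0,"z":0,"yaw":0,"gripper":-1},{"x":0,"y":0,"z":0,"yaw":0,"gripper":-1},{"x":0,"y":0,"z":0,"yaw":0,"gripper":-1}]' 15
```

```text
time_s: 39.13
ee_pos: [472.1, 202.4, 49.5]
ee_rot: [-180.0, -0.0, -2.9]
force: [0.2, -0.1, 0.7]
gripper_width: 47.3
```

```bash
python3 -m inch '[{"x":0,"y":0,"z":0,"yaw":0,"gripper":-1},{"x":0,"y":0,"z":0,"yaw":0,"gripper":-1},{"x":0,"y":0,"z":-1,"yaw":0,"gripper":-1},{"x":0,"y":0,"z":-2,"yaw":0,"gripper":-1},{"x":0,"y":0,"z":-2,"yaw":0,"gripper":-1},{"x":0,"y":0,"z":-2,"yaw":0,"gripper":-1},{"x":0,"y":0,"z":-1,"yaw":0,"gripper":-1},{"x":0,"y":0,"z":0,"yaw":0,"gripper":-1}]' 15
python3 -m inch '[{"x":1.2,"y":-0.1,"z":0,"yaw":0,"gripper":-1},{"x":2.2,"y":-0.1,"z":0,"yaw":0,"gripper":-1},{"x":2.5,"y":-0.1,"z":0,"yaw":0,"gripper":-1},{"x":2.5,"y":-0.1,"z":0,"yaw":0,"gripper":-1},{"x":2.5,"y":-0.1,"z":0,"yaw":0,"gripper":-1},{"x":2.2,"y":-0.1,"z":0,"yaw":0,"gripper":-1},{"x":1.5,"y":-0.1,"z":0,"yaw":0,"gripper":-1},{"x":0,"y":0,"z":0,"yaw":0,"gripper":-1},{"x":0,"y":0,"z":0,"yaw":0,"gripper":-1},{"x":0,"y":0,"z":0,"yaw":0,"gripper":-1},{"x":0,"y":0,"z":0,"yaw":0,"gripper":-1}]' 15
```

```text
time_s: 39.8
ee_pos: [473.4, 202.9, 131.7]
ee_rot: [-179.9, -0.3, -2.9]
force: [0.6, -0.6, -1.2]
gripper_width: 43.5
time_s: 40.72
ee_pos: [616.8, 201.9, 128.6]
ee_rot: [180.0, 0.1, -2.9]
force: [0.1, -0.4, -1.2]
gripper_width: 43.8
```

```bash
python3 -m inch '[{"x":0.15,"y":0,"z":0.8,"yaw":0,"gripper":-1},{"x":0,"y":0,"z":0.8,"yaw":0,"gripper":-1},{"x":0,"y":0,"z":0.8,"yaw":0,"gripper":-1},{"x":0,"y":0,"z":0.8,"yaw":0,"gripper":-1},{"x":0,"y":0,"z":0.8,"yaw":0,"gripper":-1},{"x":0,"y":0,"z":0.5,"yaw":0,"gripper":-1},{"x":0,"y":0,"z":0,"yaw":0,"gripper":-1},{"x":0,"y":0,"z":0,"yaw":0,"gripper":-1}]' 15
python3 -m inch '[{"x":0,"y":0,"z":0.8,"yaw":0,"gripper":-1},{"x":0,"y":0,"z":0.8,"yaw":0,"gripper":-1},{"x":0,"y":0,"z":0.8,"yaw":0,"gripper":-1},{"x":0,"y":0,"z":0.6,"yaw":0,"gripper":-1},{"x":0,"y":0,"z":0.3,"yaw":0,"gripper":-1},{"x":0,"y":0,"z":0,"yaw":0,"gripper":-1},{"x":0,"y":0,"z":0,"yaw":0,"gripper":-1},{"x":0,"y":0,"z":0,"yaw":0,"gripper":-1},{"x":0,"y":0,"z":0,"yaw":0,"gripper":-1}]' 15
```

```text
time_s: 41.38
ee_pos: [619.5, 201.8, 83.7]
ee_rot: [180.0, 0.0, -2.9]
force: [0.5, -0.2, -0.4]
gripper_width: 44.1
time_s: 42.13
ee_pos: [619.9, 201.9, 51.5]
ee_rot: [-180.0, -0.0, -2.9]
force: [-0.4, 0.5, -0.9]
gripper_width: 43.9
```

```bash
python3 -m inch '[{"x":0,"y":0,"z":0.2,"yaw":0,"gripper":-1},{"x":0,"y":0,"z":0,"yaw":0,"gripper":-1},{"x":0,"y":0,"z":0,"yaw":0,"gripper":1},{"x":0,"y":0,"z":0,"yaw":0,"gripper":1},{"x":0,"y":0,"z":0,"yaw":0,"gripper":1},{"x":0,"y":0,"z":0,"yaw":0,"gripper":1},{"x":0,"y":0,"z":-2,"yaw":0,"gripper":1},{"x":0,"y":0,"z":-3.5,"yaw":0,"gripper":1},{"x":0,"y":0,"z":-3.5,"yaw":0,"gripper":1},{"x":0,"y":0,"z":-3.5,"yaw":0,"gripper":1},{"x":0,"y":0,"z":-3.5,"yaw":0,"gripper":1},{"x":0,"y":0,"z":-3.5,"yaw":0,"gripper":1}]' 15
python3 -m inch '[{"x":-2.5,"y":-1,"z":-1,"yaw":0,"gripper":1},{"x":-3,"y":-1.3,"z":-1,"yaw":0,"gripper":1},{"x":-3,"y":-1.3,"z":-1,"yaw":0,"gripper":1},{"x":-3,"y":-1.3,"z":0,"yaw":0,"gripper":1},{"x":-3,"y":-1.3,"z":0,"yaw":0,"gripper":1},{"x":-3,"y":-1.3,"z":0,"yaw":0,"gripper":1},{"x":-3,"y":-1,"z":0,"yaw":0,"gripper":1},{"x":0,"y":0,"z":0,"yaw":0,"gripper":1},{"x":0,"y":0,"z":0,"yaw":0,"gripper":1},{"x":0,"y":0,"z":0,"yaw":0,"gripper":1}]' 15
python3 - <<'E'
from h import *
fs={n:grab(n,n+'_v.png') for n in('wrist','scene','side')}
for n,f in fs.items():
    b=cv2.inRange(cv2.cvtColor(f['pixels'],cv2.COLOR_RGB2HSV),(105,110,30),(125,255,255));k,l,st,c=cv2.connectedComponentsWithStats(b)
    for i in range(1,k):
        P=plane(f,c[i],72)[0]
        if st[i,4]>25 and 350<P[0]<700 and 0<P[1]<380:
            q=np.argwhere(l==i)[:,::-1].astype(np.float32);B=plane(f,cv2.boxPoints(cv2.minAreaRect(q)),72)[:,:2];B5=plane(f,cv2.boxPoints(cv2.minAreaRect(q)),56)[:,:2]
            print(n,c[i].round(1),st[i].tolist(),P.round(1),B.round(0).tolist(),B5.round(0).tolist())
print(telemetry.state()['ee_pos'])
w=fs['wrist']['pixels'];V=np.vstack([cv2.resize(w[:300],(640,300)),np.hstack([cv2.resize(fs['scene']['pixels'][180:320,250:500],(446,250)),cv2.resize(fs['side']['pixels'][110:250,240:348],(194,250))])])
cv2.imwrite('pics/v4.png',cv2.cvtColor(V,cv2.COLOR_RGB2BGR))
E
```

```text
time_s: 43.13
ee_pos: [619.3, 201.7, 246.0]
ee_rot: [-180.0, -0.0, -2.9]
force: [-0.1, 0.0, -0.5]
gripper_width: 90.8
time_s: 43.97
ee_pos: [419.6, 297.1, 274.4]
ee_rot: [-180.0, -0.1, -2.9]
force: [0.7, -0.1, -0.6]
gripper_width: 91.2
wrist [395.    9.9] [375, 0, 42, 21, 861] [607.6 201.4  72. ] [[599.0, 223.0], [618.0, 223.0], [616.0, 179.0], [597.0, 178.0]] [[604.0, 220.0], [624.0, 220.0], [621.0, 174.0], [602.0, 173.0]]
wrist [313.1 143. ] [297, 139, 33, 9, 136] [472.  296.9  72. ] [[474.0, 317.0], [479.0, 316.0], [470.0, 277.0], [465.0, 278.0]] [[473.0, 318.0], [478.0, 317.0], [469.0, 276.0], [464.0, 277.0]]
scene [465.4 226.7] [459, 216, 14, 22, 79] [369.8 289.8  72. ] [[405.0, 286.0], [329.0, 284.0], [332.0, 294.0], [407.0, 295.0]] [[390.0, 283.0], [312.0, 281.0], [315.0, 291.0], [392.0, 292.0]]
scene [444.1 267.4] [434, 255, 21, 26, 290] [498.2 306.3  72. ] [[511.0, 281.0], [476.0, 282.0], [487.0, 330.0], [520.0, 328.0]] [[498.0, 278.0], [462.0, 279.0], [474.0, 328.0], [508.0, 326.0]]
scene [365.4 278.3] [350, 265, 31, 28, 458] [621.6 203.8  72. ] [[642.0, 181.0], [596.0, 177.0], [600.0, 226.0], [645.0, 228.0]] [[634.0, 175.0], [586.0, 171.0], [590.0, 221.0], [636.0, 224.0]]
side [332.1 144.1] [326, 140, 14, 10, 113] [619.1 201.8  72. ] [[602.0, 224.0], [644.0, 222.0], [637.0, 181.0], [596.0, 183.0]] [[606.0, 241.0], [649.0, 240.0], [642.0, 197.0], [600.0, 199.0]]
[420.21319058 296.7403968  273.96045422]
```

View pics/v4.png

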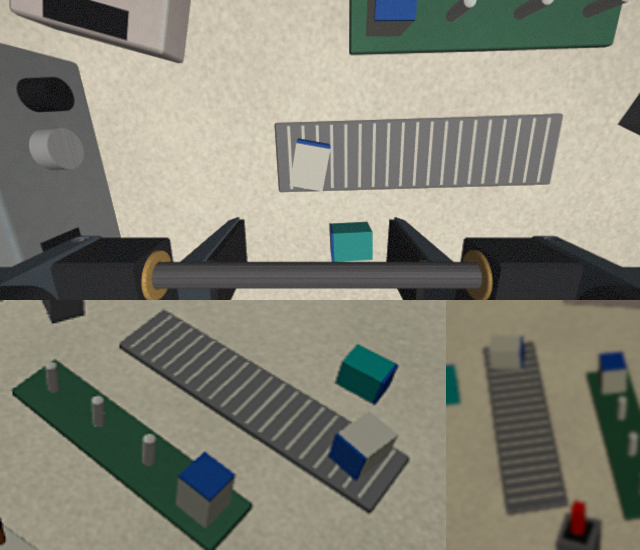

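Pot 1 is seated on peg 3: the blue top at z=72 is at (620,203) in the scene and side views. The remaining pot is at wrist (311,167), on the board, axis about −12°; the turquoise one at (351,242) is left alone. I'll do the same with the second pot.

```bash
python3 -m inch '[{"x":0,"y":0,"z":0,"yaw":0.91,"gripper":1},{"x":0,"y":0,"z":2,"yaw":0.91,"gripper":1},{"x":1.9,"y":-0.36,"z":2.4,"yaw":0,"gripper":1},{"x":1.9,"y":-0.36,"z":3,"yaw":0,"gripper":1},{"x":1.9,"y":-0.36,"z":3,"yaw":0,"gripper":0.5},{"x":0,"y":0,"z":3,"yaw":0,"gripper":0.5},{"x":0,"y":0,"z":3,"yaw":0,"gripper":0.5},{"x":0,"y":0,"z":0,"yaw":0,"gripper":0.5},{"x":0,"y":0,"z":0,"yaw":0,"gripper":0.5},{"x":0,"y":0,"z":0,"yaw":0,"gripper":0.5},{"x":0,"y":0,"z":0,"yaw":0,"gripper":0.5},{"x":0,"y":0,"z":0,"yaw":0,"gripper":0.5}]' 3
```

```text
time_s: 45.12
ee_pos: [478.3, 296.5, 112.3]
ee_rot: [-179.8, -0.2, -12.0]
force: [0.0, -0.4, -0.3]
gripper_width: 68.4
```

```bash
python3 -m inch '[{"x":-0.05,"y":0.1,"z":1.5,"yaw":0,"gripper":0.5},{"x":0,"y":0,"z":1.5,"yaw":0,"gripper":0.5},{"x":0,"y":0,"z":1.0,"yaw":0,"gripper":0.5},{"x":0,"y":0,"z":0,"yaw":0,"gripper":0.5},{"x":0,"y":0,"z":0,"yaw":0,"gripper":-1},{"x":0,"y":0,"z":0,"yaw":0,"gripper":-1},{"x":0,"y":0,"z":0,"yaw":0,"gripper":-1},{"x":0,"y":0,"z":0,"yaw":0,"gripper":-1},{"x":0,"y":0,"z":0,"yaw":0,"gripper":-1},{"x":0,"y":0,"z":0,"yaw":0,"gripper":-1},{"x":0,"y":0,"z":0,"yaw":0,"gripper":-1},{"x":0,"y":0,"z":0,"yaw":0,"gripper":-1}]' 3
```

```text
time_s: 46.12
ee_pos: [477.0, 295.3, 70.8]
ee_rot: [-179.9, -0.1, -12.0]
force: [0.1, 0.6, 3.5]
gripper_width: 44.3
```

Gripped at 44.3 mm. Lift with the same small arc, then raise and turn back to yaw −2.9.

```bash
python3 -m inch '[{"x":-0.2,"y":0,"z":-0.4,"yaw":0,"gripper":-1},{"x":-0.3,"y":0,"z":-0.4,"yaw":0,"gripper":-1},{"x":-0.3,"y":0,"z":-0.4,"yaw":0,"gripper":-1},{"x":-0.3,"y":0,"z":-0.4,"yaw":0,"gripper":-1},{"x":-0.4,"y":0,"z":-0.4,"yaw":0,"gripper":-1},{"x":-0.4,"y":0,"z":-0.4,"yaw":0,"gripper":-1},{"x":0,"y":0,"z":-0.6,"yaw":0,"gripper":-1},{"x":0,"y":0,"z":-0.6,"yaw":-0.4,"gripper":-1},{"x":0,"y":0,"z":-0.6,"yaw":-0.7,"gripper":-1},{"x":0,"y":0,"z":0,"yaw":-0.7,"gripper":-1},{"x":0,"y":0,"z":0,"yaw":0,"gripper":-1},{"x":0,"y":0,"z":0,"yaw":0,"gripper":-1}]' 3
python3 tilt.py -3
```

```text
time_s: 47.12
ee_pos: [457.9, 298.9, 112.4]
ee_rot: [-180.0, -0.0, -3.1]
force: [0.3, 0.2, -0.7]
gripper_width: 43.7
tcp [457.8 298.9 112.2] F [-0.2 -0.4  0.5]
blob [452. 250.] [441, 237, 23, 27, 358]
low+y [457. 263.] [462.4 320.6  60.6] rel to tcp along u 3.4 dz -51.6
low-y [441. 252.] [439.7 277.8  38. ] rel to tcp along u -17.0 dz -74.2
```

The tilt is about 15°, as with the first pot. Carry to the gap beyond the board, lower, and make contact.

```bash
python3 -m inch '[{"x":0.8,"y":0,"z":0,"yaw":0,"gripper":-1},{"x":1.5,"y":0,"z":0,"yaw":0,"gripper":-1},{"x":1.8,"y":0,"z":0,"yaw":0,"gripper":-1},{"x":1.8,"y":0,"z":0,"yaw":0,"gripper":-1},{"x":1.8,"y":0,"z":0,"yaw":0,"gripper":-1},{"x":1.5,"y":0,"z":0,"yaw":0,"gripper":-1},{"x":1.0,"y":0,"z":0,"yaw":0,"gripper":-1},{"x":0.6,"y":0,"z":0,"yaw":0,"gripper":-1},{"x":0,"y":0,"z":0,"yaw":0,"gripper":-1},{"x":0,"y":0,"z":0,"yaw":0,"gripper":-1},{"x":0,"y":0,"z":0,"yaw":0,"gripper":-1}]' 3
python3 tilt.py -3
python3 -m inch '[{"x":0,"y":0,"z":1,"yaw":0,"gripper":-1},{"x":0,"y":0,"z":1,"yaw":0,"gripper":-1},{"x":0,"y":0,"z":0.8,"yaw":0,"gripper":-1},{"x":0,"y":0,"z":0.7,"yaw":0,"gripper":-1},{"x":0,"y":0,"z":0,"yaw":0,"gripper":-1},{"x":0,"y":0,"z":0,"yaw":0,"gripper":-1},{"x":0,"y":0,"z":0,"yaw":0,"gripper":-1}]' 3
python3 -m inch '[{"x":-0.5,"y":0,"z":0,"yaw":0,"gripper":-1},{"x":-0.5,"y":0,"z":0,"yaw":0,"gripper":-1},{"x":-0.5,"y":0,"z":0,"yaw":0,"gripper":-1},{"x":0,"y":0,"z":0,"yaw":0,"gripper":-1},{"x":0,"y":0,"z":0,"yaw":0,"gripper":-1},{"x":0,"y":0,"z":0,"yaw":0,"gripper":-1}]' 3
python3 tilt.py -3
```

```text
time_s: 48.08
ee_pos: [564.9, 293.2, 112.0]
ee_rot: [180.0, 0.1, -3.0]
force: [0.7, -0.7, -0.6]
gripper_width: 43.9
tcp [564.9 293.3 112.1] F [ 0.1 -0.6  0. ]
blob [423. 282.] [411, 268, 24, 30, 383]
low+y [428. 297.] [569.4 315.1  58.7] rel to tcp along u 3.4 dz -53.4
low-y [411. 284.] [554.1 271.8  40.9] rel to tcp along u -9.6 dz -71.2
time_s: 48.72
ee_pos: [566.0, 293.3, 77.2]
ee_rot: [-180.0, -0.0, -3.0]
force: [0.9, -0.3, -0.0]
gripper_width: 44.0
time_s: 49.22
ee_pos: [550.7, 294.1, 77.3]
ee_rot: [-180.0, -0.0, -3.0]
force: [-0.6, -0.7, -0.9]
gripper_width: 43.9
tcp [550.8 294.1  77.3] F [ 0.7  0.3 -0.1]
blob [423. 288.] [411, 274, 24, 30, 391]
low+y [428. 303.] [553.9 316.   17. ] rel to tcp along u 2.0 dz -60.2
low-y [411. 291.] [542.1 272.5   0.6] rel to tcp along u -7.6 dz -76.7
```

```bash
python3 -m inch '[{"x":-0.54,"y":0,"z":-0.35,"yaw":0,"gripper":-1},{"x":-0.54,"y":0,"z":-0.32,"yaw":0,"gripper":-1},{"x":-0.6,"y":0,"z":-0.26,"yaw":0,"gripper":-1},{"x":-0.6,"y":0,"z":-0.22,"yaw":0,"gripper":-1},{"x":0,"y":0,"z":0,"yaw":0,"gripper":-1},{"x":0,"y":0,"z":0,"yaw":0,"gripper":-1},{"x":0,"y":0,"z":0,"yaw":0,"gripper":-1}]' 3
python3 tilt.py -3
```

```text
time_s: 49.85
ee_pos: [527.9, 295.2, 88.7]
ee_rot: [180.0, -0.0, -3.0]
force: [0.7, -0.2, -0.3]
gripper_width: 43.9
tcp [528.  295.2  88.6] F [0.3 0.3 0.6]
blob [429. 279.] [416, 263, 27, 32, 477]
low+y [433. 294.] [544.1 316.3  39.1] rel to tcp along u 15.0 dz -49.5
low-y [416. 282.] [530.  273.   21.1] rel to tcp along u 3.2 dz -67.4
```

```bash
python3 -m inch '[{"x":-0.64,"y":0,"z":-0.14,"yaw":0,"gripper":-1},{"x":-0.64,"y":0,"z":-0.12,"yaw":0,"gripper":-1},{"x":-0.65,"y":0,"z":-0.05,"yaw":0,"gripper":-1},{"x":-0.65,"y":0,"z":0,"yaw":0,"gripper":-1},{"x":-0.64,"y":0,"z":0.08,"yaw":0,"gripper":-1},{"x":-0.64,"y":0,"z":0.1,"yaw":0,"gripper":-1},{"x":0,"y":0,"z":0,"yaw":0,"gripper":-1},{"x":0,"y":0,"z":0,"yaw":0,"gripper":-1},{"x":0,"y":0,"z":0,"yaw":0,"gripper":-1}]' 3
python3 tilt.py -3
```

```text
time_s: 50.65
ee_pos: [489.3, 297.1, 89.8]
ee_rot: [180.0, 0.0, -3.0]
force: [-0.4, -0.3, -0.3]
gripper_width: 43.8
tcp [489.5 297.1  89.7] F [-0.2  0.3 -0.1]
blob [440. 265.] [425, 252, 28, 27, 423]
low+y [443. 278.] [520.  317.5  68.8] rel to tcp along u 29.4 dz -20.9
low-y [425. 266.] [508.9 274.   56.5] rel to tcp along u 20.7 dz -33.3
```

```bash
python3 -m inch '[{"x":-0.6,"y":0,"z":0.2,"yaw":0,"gripper":-1},{"x":-0.6,"y":0,"z":0.2,"yaw":0,"gripper":-1},{"x":-0.5,"y":0,"z":0.27,"yaw":0,"gripper":-1},{"x":-0.5,"y":0,"z":0.27,"yaw":0,"gripper":-1},{"x":0,"y":0,"z":0,"yaw":0,"gripper":-1},{"x":0,"y":0,"z":0,"yaw":0,"gripper":-1},{"x":0,"y":0,"z":0,"yaw":0,"gripper":-1}]' 3
python3 tilt.py -3
python3 -m inch '[{"x":0,"y":0,"z":-0.5,"yaw":0,"gripper":-1},{"x":0,"y":0,"z":-0.5,"yaw":0,"gripper":-1},{"x":-0.6,"y":0,"z":0,"yaw":0,"gripper":-1},{"x":-0.7,"y":0,"z":0,"yaw":0,"gripper":-1},{"x":-0.7,"y":0,"z":0,"yaw":0,"gripper":-1},{"x":0,"y":0,"z":0,"yaw":0,"gripper":-1},{"x":0,"y":0,"z":0.3,"yaw":0,"gripper":-1},{"x":0,"y":0,"z":0.3,"yaw":0,"gripper":-1},{"x":0,"y":0,"z":0.3,"yaw":0,"gripper":-1},{"x":0,"y":0,"z":0,"yaw":0,"gripper":-1},{"x":0,"y":0,"z":0,"yaw":0,"gripper":-1}]' 3
python3 tilt.py -3
```

```text
time_s: 51.28
ee_pos: [466.9, 298.2, 80.1]
ee_rot: [180.0, 0.1, -3.0]
force: [-0.0, 0.2, 0.8]
gripper_width: 43.9
tcp [467.1 298.2  80.1] F [-0.7  0.  -0.4]
blob [445. 258.] [432, 248, 26, 22, 306]
low+y [451. 269.] [488.6 319.1  66.5] rel to tcp along u 20.4 dz -13.6
low-y [432. 257.] [485.7 275.2  64.3] rel to tcp along u 19.7 dz -15.8
time_s: 52.25
ee_pos: [447.5, 299.3, 81.1]
ee_rot: [180.0, 0.0, -3.0]
force: [0.1, -0.3, 0.1]
gripper_width: 43.6
tcp [447.6 299.4  81.3] F [-1.1 -0.2  0. ]
blob [450. 252.] [437, 243, 26, 21, 293]
low+y [456. 263.] [470.7 320.2  69. ] rel to tcp along u 21.9 dz -12.3
low-y [437. 251.] [468.6 276.3  68.7] rel to tcp along u 22.2 dz -12.6
```

Blue face level (both corners at z≈69), so it is mouth-down. Open, back off and measure.

```bash
python3 -m inch '[{"x":0,"y":0,"z":0,"yaw":0,"gripper":0.5},{"x":0,"y":0,"z":0,"yaw":0,"gripper":0.5},{"x":0,"y":0,"z":0,"yaw":0,"gripper":0.5},{"x":0,"y":0,"z":0,"yaw":0,"gripper":0.5},{"x":0,"y":0,"z":-2,"yaw":0,"gripper":0.5},{"x":0,"y":0,"z":-3,"yaw":0,"gripper":0.5},{"x":0,"y":0,"z":-4,"yaw":0,"gripper":0.5},{"x":-1,"y":0,"z":-4,"yaw":0,"gripper":0.5},{"x":-2,"y":0,"z":-4,"yaw":0,"gripper":1},{"x":-2.5,"y":0,"z":-3,"yaw":0,"gripper":1},{"x":0,"y":0,"z":0,"yaw":0,"gripper":1},{"x":0,"y":0,"z":0,"yaw":0,"gripper":1}]' 3
cat > bl.py <<'E'
from h import *
for n in('wrist','scene','side'):
    f=grab(n)
    b=cv2.inRange(cv2.cvtColor(f['pixels'],cv2.COLOR_RGB2HSV),(105,110,30),(125,255,255));k,l,st,c=cv2.connectedComponentsWithStats(b)
    for i in range(1,k):
        P=plane(f,c[i],72)[0]
        if st[i,4]>60 and 380<P[0]<700 and 0<P[1]<380:
            q=np.argwhere(l==i)[:,::-1].astype(np.float32);B=plane(f,cv2.boxPoints(cv2.minAreaRect(q)),72)[:,:2]
            print(n,c[i].round(1),st[i].tolist(),P.round(1),B.round(0).tolist())
print(telemetry.state()['ee_pos'])
E
python3 bl.py
```

```text
time_s: 53.3
ee_pos: [393.8, 302.7, 281.1]
ee_rot: [-179.8, -0.2, -2.9]
force: [-0.5, 1.1, -1.3]
gripper_width: 90.2
wrist [317.5 118.6] [300, 100, 37, 38, 1338] [474.9 296.4  72. ] [[497.0, 316.0], [495.0, 273.0], [452.0, 275.0], [454.0, 319.0]]
scene [446.5 258.7] [432, 247, 30, 25, 400] [475.8 299.8  72. ] [[498.0, 277.0], [450.0, 273.0], [453.0, 322.0], [499.0, 324.0]]
scene [365.4 278.3] [350, 265, 31, 28, 458] [621.6 203.8  72. ] [[642.0, 181.0], [596.0, 177.0], [600.0, 226.0], [645.0, 228.0]]
side [282.6 130.9] [277, 127, 13, 9, 101] [473.7 297.5  72. ] [[458.0, 321.0], [498.0, 313.0], [491.0, 273.0], [453.0, 281.0]]
side [332.2 144.1] [326, 140, 14, 9, 112] [619.3 202.   72. ] [[604.0, 225.0], [645.0, 216.0], [636.0, 180.0], [596.0, 188.0]]
[393.78920809 301.7945997  277.38354708]
```

It stands mouth-down at (474.8,297.8), z=72, with three views agreeing. Grip and carry to peg 2 at (617,118).

```bash
python3 -m inch '[{"x":2.05,"y":0,"z":1,"yaw":0,"gripper":1},{"x":2.05,"y":0,"z":2,"yaw":0,"gripper":1},{"x":2.05,"y":0,"z":3,"yaw":0,"gripper":1},{"x":2.05,"y":0,"z":3,"yaw":0,"gripper":1},{"x":0,"y":0,"z":3,"yaw":0,"gripper":1},{"x":0,"y":0,"z":3,"yaw":0,"gripper":1},{"x":0,"y":0,"z":0,"yaw":0,"gripper":1},{"x":0,"y":0,"z":0,"yaw":0,"gripper":1},{"x":0,"y":0,"z":0,"yaw":0,"gripper":1},{"x":0,"y":0,"z":0,"yaw":0,"gripper":1},{"x":0,"y":0,"z":0,"yaw":0,"gripper":1}]' 15
```

```text
time_s: 54.37
ee_pos: [476.8, 298.6, 130.7]
ee_rot: [-179.9, -0.2, -3.0]
force: [0.4, 0.2, 0.2]
gripper_width: 91.4
```

```bash
python3 -m inch '[{"x":-0.15,"y":0.05,"z":2,"yaw":0,"gripper":1},{"x":0,"y":0,"z":2,"yaw":0,"gripper":1},{"x":0,"y":0,"z":2,"yaw":0,"gripper":1},{"x":0,"y":0,"z":2,"yaw":0,"gripper":1},{"x":0,"y":0,"z":0,"yaw":0,"gripper":1},{"x":0,"y":0,"z":0,"yaw":0,"gripper":-1},{"x":0,"y":0,"z":0,"yaw":0,"gripper":-1},{"x":0,"y":0,"z":0,"yaw":0,"gripper":-1},{"x":0,"y":0,"z":0,"yaw":0,"gripper":-1},{"x":0,"y":0,"z":0,"yaw":0,"gripper":-1},{"x":0,"y":0,"z":0,"yaw":0,"gripper":-1},{"x":0,"y":0,"z":0,"yaw":0,"gripper":-1}]' 15
python3 -m inch '[{"x":0,"y":0,"z":0,"yaw":0,"gripper":-1},{"x":0,"y":0,"z":0,"yaw":0,"gripper":-1},{"x":0,"y":0,"z":-1,"yaw":0,"gripper":-1},{"x":0,"y":0,"z":-2,"yaw":0,"gripper":-1},{"x":0,"y":0,"z":-2,"yaw":0,"gripper":-1},{"x":0,"y":0,"z":-2,"yaw":0,"gripper":-1},{"x":0,"y":0,"z":-2,"yaw":0,"gripper":-1},{"x":0,"y":0,"z":-1.5,"yaw":0,"gripper":-1},{"x":0,"y":0,"z":0,"yaw":0,"gripper":-1},{"x":0,"y":0,"z":0,"yaw":0,"gripper":-1},{"x":0,"y":0,"z":0,"yaw":0,"gripper":-1}]' 15
```

```text
time_s: 55.37
ee_pos: [474.5, 297.6, 49.2]
ee_rot: [-180.0, -0.0, -3.0]
force: [0.3, 0.3, 0.0]
gripper_width: 47.4
time_s: 56.28
ee_pos: [473.7, 297.1, 153.0]
ee_rot: [179.9, 0.1, -3.0]
force: [0.6, 0.8, -0.3]
gripper_width: 43.9
```

```bash
python3 -m inch '[{"x":1.12,"y":1.23,"z":0,"yaw":0,"gripper":-1},{"x":2.2,"y":2.5,"z":0,"yaw":0,"gripper":-1},{"x":2.5,"y":2.8,"z":0,"yaw":0,"gripper":-1},{"x":2.5,"y":2.8,"z":0,"yaw":0,"gripper":-1},{"x":2.5,"y":2.8,"z":0,"yaw":0,"gripper":-1},{"x":2.2,"y":2.5,"z":0,"yaw":0,"gripper":-1},{"x":1.5,"y":1.7,"z":0,"yaw":0,"gripper":-1},{"x":0.7,"y":0.8,"z":0,"yaw":0,"gripper":-1},{"x":0,"y":0,"z":0,"yaw":0,"gripper":-1},{"x":0,"y":0,"z":0,"yaw":0,"gripper":-1},{"x":0,"y":0,"z":0,"yaw":0,"gripper":-1},{"x":0,"y":0,"z":0,"yaw":0,"gripper":-1}]' 15
```

```text
time_s: 57.28
ee_pos: [616.3, 119.9, 153.6]
ee_rot: [-180.0, 0.1, -2.9]
force: [0.3, 0.6, 0.3]
gripper_width: 43.9
```

```bash
python3 -m inch '[{"x":0.05,"y":0.12,"z":1,"yaw":0,"gripper":-1},{"x":0,"y":0,"z":1.5,"yaw":0,"gripper":-1},{"x":0,"y":0,"z":1.3,"yaw":0,"gripper":-1},{"x":0,"y":0,"z":0.8,"yaw":0,"gripper":-1},{"x":0,"y":0,"z":0.8,"yaw":0,"gripper":-1},{"x":0,"y":0,"z":0.8,"yaw":0,"gripper":-1},{"x":0,"y":0,"z":0.8,"yaw":0,"gripper":-1},{"x":0,"y":0,"z":0,"yaw":0,"gripper":-1},{"x":0,"y":0,"z":0,"yaw":0,"gripper":-1},{"x":0,"y":0,"z":0,"yaw":0,"gripper":-1}]' 15
python3 -m inch '[{"x":0,"y":0,"z":0.8,"yaw":0,"gripper":-1},{"x":0,"y":0,"z":0.8,"yaw":0,"gripper":-1},{"x":0,"y":0,"z":0.8,"yaw":0,"gripper":-1},{"x":0,"y":0,"z":0.6,"yaw":0,"gripper":-1},{"x":0,"y":0,"z":0.3,"yaw":0,"gripper":-1},{"x":0,"y":0,"z":0,"yaw":0,"gripper":-1},{"x":0,"y":0,"z":0,"yaw":0,"gripper":-1},{"x":0,"y":0,"z":0,"yaw":0,"gripper":-1},{"x":0,"y":0,"z":0,"yaw":0,"gripper":-1}]' 15
```

```text
time_s: 58.12
ee_pos: [618.2, 117.3, 84.2]
ee_rot: [-180.0, -0.1, -3.0]
force: [0.7, -0.5, -0.5]
gripper_width: 43.6
time_s: 58.87
ee_pos: [618.1, 117.4, 51.1]
ee_rot: [-180.0, -0.0, -3.0]
force: [-0.3, 0.1, -1.1]
gripper_width: 43.6
```

Last 2 mm, release, rise clear, and check everything.

```bash
python3 -m inch '[{"x":0,"y":0,"z":0.15,"yaw":0,"gripper":-1},{"x":0,"y":0,"z":0,"yaw":0,"gripper":-1},{"x":0,"y":0,"z":0,"yaw":0,"gripper":1},{"x":0,"y":0,"z":0,"yaw":0,"gripper":1},{"x":0,"y":0,"z":0,"yaw":0,"gripper":1},{"x":0,"y":0,"z":0,"yaw":0,"gripper":1},{"x":0,"y":0,"z":-2,"yaw":0,"gripper":1},{"x":0,"y":0,"z":-3.5,"yaw":0,"gripper":1},{"x":0,"y":0,"z":-3.5,"yaw":0,"gripper":1},{"x":0,"y":0,"z":-3.5,"yaw":0,"gripper":1},{"x":0,"y":0,"z":-3.5,"yaw":0,"gripper":1},{"x":0,"y":0,"z":-3.5,"yaw":0,"gripper":1}]' 15
python3 -m inch '[{"x":-2.5,"y":0,"z":-1,"yaw":0,"gripper":1},{"x":-3,"y":0,"z":-1,"yaw":0,"gripper":1},{"x":-3,"y":0,"z":-1,"yaw":0,"gripper":1},{"x":-3,"y":0,"z":-1,"yaw":0,"gripper":1},{"x":-3,"y":0,"z":0,"yaw":0,"gripper":1},{"x":-2,"y":0,"z":0,"yaw":0,"gripper":1},{"x":0,"y":0,"z":0,"yaw":0,"gripper":1},{"x":0,"y":0,"z":0,"yaw":0,"gripper":1},{"x":0,"y":0,"z":0,"yaw":0,"gripper":1},{"x":0,"y":0,"z":0,"yaw":0,"gripper":1}]' 15
python3 bl.py; python3 b.py
python3 - <<'E'
from h import *
s=load('scene')['pixels'];g=load('side')['pixels']
V=np.hstack([cv2.resize(s[110:330,120:500],(500,290)),cv2.resize(g[100:340,220:450],(278,290))])
cv2.imwrite('pics/end.png',cv2.cvtColor(V,cv2.COLOR_RGB2BGR))
E
```

```text
time_s: 59.87
ee_pos: [617.5, 117.2, 246.2]
ee_rot: [-180.0, -0.0, -3.0]
force: [0.8, 0.4, 0.4]
gripper_width: 91.4
time_s: 60.7
ee_pos: [454.1, 125.9, 284.1]
ee_rot: [-180.0, -0.0, -3.0]
force: [0.6, -0.8, -0.8]
gripper_width: 91.1
wrist [316.5  42. ] [297, 21, 39, 43, 1635] [617.9 115.6  72. ] [[640.0, 136.0], [638.0, 94.0], [595.0, 95.0], [597.0, 139.0]]
wrist [242.2  43.9] [222, 23, 41, 43, 1656] [620.3 200.   72. ] [[642.0, 220.0], [640.0, 175.0], [597.0, 180.0], [600.0, 226.0]]
scene [333.  254.3] [318, 243, 30, 24, 391] [618.9 119.6  72. ] [[639.0, 96.0], [588.0, 94.0], [598.0, 142.0], [646.0, 143.0]]
scene [365.4 278.3] [350, 265, 31, 28, 458] [621.6 203.8  72. ] [[642.0, 181.0], [596.0, 177.0], [600.0, 226.0], [645.0, 228.0]]
side [332.2 144.1] [326, 140, 14, 9, 112] [619.3 202.   72. ] [[604.0, 225.0], [645.0, 216.0], [636.0, 180.0], [596.0, 188.0]]
side [337.7 162.5] [331, 157, 15, 11, 136] [616.8 117.8  72. ] [[602.0, 145.0], [645.0, 137.0], [634.0, 95.0], [592.0, 103.0]]
[453.81912182 125.83242419 283.88656128]
orange 43 [ 541. -276.] r 41.0
orange 45 [ 509. -276.] r 42.0
orange 45 [ 489. -299.] r 39.0
orange 26 [ 496. -329.] r 33.0
blue 39 [ 560. -291.] r 41.0
blue 42 [ 567. -316.] r 41.0
blue 30 [ 551. -339.] r 36.0
blue 11 [ 523. -346.] r 32.0
```

View pics/end.png

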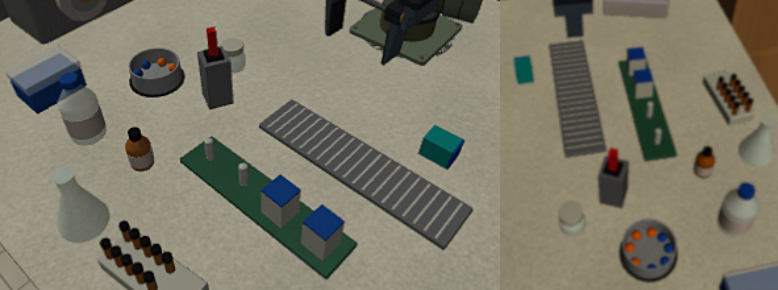

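The final picture shows both pots mouth-down on pegs 2 and 3 (blue tops at (281,188) and (323,220)), the board empty, the rod hanging in its holder at (213,60), all eight beads in the dish, and the bottles and jar in place. Handing in.

```bash
python3 -c "
from workcell import env
print(env.job_done())"
```

```text
the job is handed in; nothing more can be done
None
```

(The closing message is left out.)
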